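Clip a cut part on the inspection slide and index it to the microscope

TASK

Bring the plywood part under the microscope on the inspection slide. Take the folded rule that was left across the rail and lay it flat on the bare desk, clear of the slide. Load the round-nosed part with the carrier at its middle stop: draw the sprung finger back with the part's round end, lay the part flat on the deck with its square end flush against the fixed edge, and let go so that the finger holds it; then, hands off the part, push the carrier itself along the rail until it clicks home at the stop in front of the microscope (the slim round tube, not the box-shaped webcam), without bumping either of them or shifting the other things on the desk.

Things in the scene. Friction and masses are not known exactly. Their poses are not given: they have to be found in the camera images.
- part_center (a point): Middle (half-way up) of the cut part: a loose plywood plate 110 mm long, 60 wide, 8 thick, about 45 g, flat on the desk, four dark slots across it. Its +x end is cut square, its -x end is a half round of 30 mm radius; long sides parallel. x runs along its length to the square end (55 mm from here), z up.
- part_square_end (a point): Middle of the part's square end face, half-way up (55 mm along x from part_center, same axes).
- rail: Inspection slide: white base board 220 x 580 x 12 mm with an aluminium rail, fixed; its place and yaw vary. Origin: on the desk under the rail's middle. y runs along the rail, -x to the operator's side. The rail's top is 32 mm above the desk. Index strip with V-notches at y = -130, 0, +130 mm: the three stops. Black end caps at y = +-260 to 276 mm, 52 mm high.
- carrier (a joint): Carrier's position along the rail's y (m): 0 at the middle stop, where it starts, -0.13 and +0.13 at the outer stops; travel +-0.165. A sprung ball drops into the notches: about 8 N of push takes it out of a notch, 1 to 2 N keeps it sliding, within about 5 mm of a notch it pulls itself in.
- deck (a point): Middle of the carrier's grey deck, on its top face, 56 mm above the desk; travels with the carrier, axes as the rail's. The deck spans x = -84 to +80 mm and y = -75 to +75 mm. Its two upright end faces at y = +-75 mm (44 to 56 mm above the desk) are there to push on. The part is home with its middle at x = 0, y about 0, its x axis along the deck's.
- fixed_edge (a point): The fixed edge: a steel bar across the deck's far (+x) side, 84 mm long along y, 12 mm thick, 5 mm high above the deck. This point: middle of its face towards the operator, at the foot, at x = +55 mm of the deck; axes as the deck's. The part's square end goes flush against this face.
- finger (a joint): Swing of the curved sprung finger on the deck's operator side (rad): 0 at rest on its stop, growing as it is drawn back towards -x of the deck; about 0.25 when it holds the part home, 0.8 at most. It springs back by itself: about 1.6 N at the tip at rest, 2.5 N with the part home, 4 N at 0.7 rad.
- finger_tip (a point): Axis of the finger's white tip roller (radius 6 mm, 2 to 20 mm above the deck; this point 11 mm above it). At rest at x = -46, y = 0 mm of the deck: the roller stands 15 mm into the part's place. Drawn back it moves nearly straight along -x. The finger curves from it to its pivot pin (14 mm across, 27 mm high) at x = -66, y = +58 mm.
- microscope: Microscope: slim black round tube (33 mm across, 107 long) leaning over the far side of the rail, on a stand on the base board, fixed, 205 mm tall in all. Origin: foot of its stand on the board's top, 115 mm behind (+x of) the rail, in line with one outer stop (which one varies); axes as the rail's. Its lens end overhangs to 66 mm in front (-x) of the stand, 97 mm above the desk.
- webcam: The webcam: a black box 90 mm wide along the rail, 34 mm high and deep, on a like stand at the other outer stop, fixed. Origin and axes as for the microscope; it overhangs to 55 mm in front of its stand, from 145 to 200 mm above the desk.
- rule_center (a point): Middle (half-way up) of the folded wooden rule: a yellowish bar 170 mm long (along its x), 18 wide, 16 high, 80 g. It was left lying across the rail at the microscope's stop, resting on the rail's top (underside 32 mm above the desk), its far end below the lens. It blocks the carrier's way.
- glue: Bystander: white glue bottle, 42 mm across, 130 mm high, standing close to the part's left (+y) side. Origin: middle of its underside.
- caliper: Bystander: digital caliper lying to the right of the part, 180 mm long along its x, 12 mm high; jaws reach 44 mm to its -y. Origin: under the middle of its beam.
- phone: Bystander: phone 148 x 72 x 9 mm. Origin: middle of its underside.
- mouse: Bystander: computer mouse 105 x 60 x 36 mm. Origin: middle of its underside.
- tape: Bystander: roll of tape, 90 mm across, 24 mm high. Origin: middle of its underside.
- offcut: Bystander: rectangular plywood offcut 120 x 85 x 6 mm with round holes; not the part. Origin: middle of its underside.
- brush: Bystander: dusting brush 150 mm long, lying on the base board behind the rail, between the two stands. Origin: on its underside.
Not all that is in view belongs to the job. What is shaped like the part that bears rule_center but turquoise is not meant. Leave any purple look-alike of the part that bears part_center alone.

How it is judged:
On the way:
1. with the carrier at its middle stop, the part lies flat on the deck with its square end flush against the fixed edge, held by the sprung finger, and is let go (x of part_center in the frame of deck between -0.003 and 0.003 m and y of part_center in the frame of deck between -0.012 and 0.012 m and z of part_center in the frame of deck between 0.001 and 0.0065 m and x of part_square_end in the frame of deck above 0.045 m and angle between the x axis of part_center and the x axis of deck, either way round below 0.06 rad and angle between part_center's own z axis and vertical below 0.05 rad and value of joint finger above 0.15 rad and contact force between the fingers and part below 0.05 N and value of joint carrier between -0.006 and 0.006 m), for 0.2 s.
At the end, for the whole second after the job is handed in: The rule lies flat on the bare desk. The carrier rests at the microscope's stop (within 4 mm). The part lies flat on its deck, square end against the fixed edge (within 3 mm and 3 degrees; sideways within 12 mm of the middle), held by the sprung finger and let go (x of part_center in the frame of deck between -0.003 and 0.003 m and y of part_center in the frame of deck between -0.012 and 0.012 m and z of part_center in the frame of deck between 0.001 and 0.0065 m and x of part_square_end in the frame of deck above 0.045 m and angle between the x axis of part_center and the x axis of deck, either way round below 0.06 rad and angle between part_center's own z axis and vertical below 0.05 rad and value of joint finger above 0.15 rad and contact force between the fingers and part below 0.05 N and y of deck in the frame of microscope between -0.004 and 0.004 m and height (world z) of rule_center below 0.014 m and angle between rule_center's own x axis and vertical between 1.5 and 1.64 rad); the robot touches nothing.
It fails at once if a bystander is shifted by more than 25 mm or the glue bottle is tipped (distance of any of glue, caliper, phone, mouse, tape, offcut, brush from where it was at the start of the episode above 0.025 m or angle between glue's own z axis and vertical above 0.4 rad).
It fails at once if the robot bumps the microscope or the webcam (more than 2 N) (contact force between any of the arm, the fingers and microscope above 2 N or contact force between any of the arm, the fingers and webcam above 2 N).
It fails at once if the carrier is dragged along by the part: the fingers touch the part while the carrier is more than 20 mm from its middle stop (contact force between the fingers and part above 0.5 N and (value of joint carrier above 0.02 m or value of joint carrier below -0.02 m)).
It also fails if it takes over 67 s, if anything falls off the work surface, if the arm or the gripper's body presses on something with over 40 N, if the wrist force passes 120 N, or if a joint passes its speed limit or range.

ROBOT

A 6-joint arm with a two-finger parallel gripper is mounted at the origin on the work surface. World frame = base frame: x ahead of the robot, y to its left, z up, the work surface at z = 0. Lengths are in m, angles in rad, forces in N, time in s.
With the tool pointing down it reaches from about 0.275 to 0.875 m from the base axis. Payload 12.5 kg.
Tool frame: the origin (TCP) lies on the centre line of the jaws, within the pads' length; the fingertips stand 11 mm ahead of it and the grasp point (between the pads) lies 8 mm behind it; z points along the fingers, y is the line along which they close (so a half turn about z gives the same grasp; the last joint's range is limited). The gripper opens to 85 mm and grips with 20 to 120 N. Pads are 22 mm wide; open, the fingers measure 114 mm over their backs; the gripper's body (76 mm by 85 mm) begins 54 mm behind the grasp point. The pads swing forward as they close: fully open they stand 13 mm farther back than shut.
Start: joints at [-1.289, 0.351, 1.652, -0, 1.139, -0.085], TCP at [0.197, -0.513, 0.242] pointing down, gripper open.
Joint ranges: [-2.75, 2.75], [-0.79, 2.1], [0.01, 2.65], [-1.57, 4.71], [0.07, 3.14], [-2.87, 2.87]. Speed limits (rad/s): [2.22, 2.22, 2.79, 3.14, 3.14, 3.14].

INTERFACE

Orientations are given as a unit quaternion [x, y, z, w].
In Python, from cell import bot gives the robot as it stands.
- The arm moves only by the tool carry_out, never from a script. Its argument "commands" is a list of rows, each an object of numbers: "wx", "wy", "wz": the turn, a rotation vector about the tool's x, y, z in rad; "dx", "dy", "dz": the shift along the tool's x, y, z in mm; "jaw": the closure, from -1 (fully open) to 1 (shut), so that 0 is half open. A call has 1 to 12 rows; each row shifts and turns the commanded pose from where the row before left it, along the tool's axes as they then stand; what a row does not reach is not made up. A row lasts 1/12 s, in which the tool goes at most 41.7 mm and 7.16 degrees, less where a joint would pass 70% of its speed; a pose out of reach is approached as far as the arm can. A call is refused whole if a number of a shift passes 41.7 or a number of a turn 0.125, either way. A call with a gripper value outside its range is refused whole. The fingers move at their own pace and stop on an object; the grip force is fixed at half the most. Time passes only in rows, so rows that do not move let the fingers close. It gives the time, the measured TCP pose, the force, the opening and the grip force at its end, in the units of the state.
- bot.sense(): the state, without advancing time (a new reading comes with each control period).
- bot.capture(name): name is "scene" or "top" or "wrist"; returns a dict with "img" (384x512x3 uint8, red, green, blue), "mtx" (3x3 intrinsics, pixels), "R" (3x3) and "t" (3): a world point X has camera coordinates R X + t. Camera axes: x right, y down, z forward; pixel columns grow to the right and rows downward; lengths in m; the calibration is good to about 2 mm. The wrist camera is an equidistant fisheye: a pixel r from the principal point sees the ray r / f radians off the axis. A picture is of the moment at which its call begins. There is no depth.
- bot.finish_job(): hands the job in; it is judged then, once.
Trained networks look in a picture, given as the dict that the camera call returned (one of the last four; its "shot" number tells which), for a name from the list of things; names that differ only in an ending like _2 or _b are one class to them, and where a whole thing is asked for, a point or a joint stands for the part that bears it (a point fixed in the world has none). Each returns a list of dicts, best first, with "conf" (0 to 1); they miss things now and then, are a little off and sometimes report something else, mostly with a low value. They report only what shows in the picture. A call takes as long as a camera call. They do not tell look-alikes from the thing itself.
- bot.silhouettes(thing, picture): "region" (384x512 bool, what is visible of it) and "extent" ([centre column, centre row, width, height] in pixels, round what is visible of it).
The state is a dict: "clock": time; "joint_pos": joint angles; "joint_vel": joint speeds; "joint_efforts": joint torques, N m; "position": TCP position; "tcp_rot": TCP orientation; "force": force on the tool from outside, world axes, zero at the start; "moment": the same for the moment, N m; "opening": finger opening in m; "grip_force": force on a finger pad.
Only numpy, scipy, OpenCV 4.12 (cv2) and the standard library are available. Lean on these libraries where they do the work, as an engineer would, in place of code of your own. Each camera call takes 0.05 s, during which the arm holds its last target. There are 200 camera calls.

## Working session

There is one attempt and no reset: what is moved stays moved. The work goes in short steps, Python scripts to look and compute and a tool call to move; the robot and the scene stay as the last step left them, time stands still between calls to the robot, and variables do not carry over. Pictures are saved under pics/ and viewed, at most 10 in all, crops included, and the job is handed in when it is done.

Besides the shell and the picture viewer there is one more tool, called after "Call:" by a JSON object that holds its "name" and its "arguments". carry_out: Moves the arm, as the interface text tells. Its arguments: {"type":"object","properties":{"commands":{"type":"array"}},"required":["commands"]}

```bash
mkdir -p pics; cat > h.py <<'E'
import numpy as np, cv2
from cell import bot
def save(p,n,crop=None,scale=1):
    im=p["img"][:,:,::-1]
    if crop: im=im[crop[1]:crop[3],crop[0]:crop[2]]
    cv2.imwrite("pics/"+n,cv2.resize(im,None,fx=scale,fy=scale,interpolation=cv2.INTER_CUBIC))
def ray(p,uv):
    K,R,t=map(np.array,(p["mtx"],p["R"],p["t"]))
    a=np.array([(uv[0]-K[0,2])/K[0,0],(uv[1]-K[1,2])/K[1,1]])
    if p.get("_w"):
        r=np.linalg.norm(a); s=np.sin(r)/r if r>1e-9 else 1
        d=np.array([a[0]*s,a[1]*s,np.cos(r)])
    else: d=np.array([a[0],a[1],1.])
    return -R.T@t, R.T@d
def w(p,uv,z):
    c,d=ray(p,uv); return c+d*(z-c[2])/d[2]
def proj(p,X):
    K,R,t=map(np.array,(p["mtx"],p["R"],p["t"]))
    c=R@np.array(X)+t
    if p.get("_w"):
        r=np.hypot(c[0],c[1]); th=np.arctan2(r,c[2]); a=c[:2]/r*th
    else: a=c[:2]/c[2]
    return np.array([K[0,0]*a[0]+K[0,2],K[1,1]*a[1]+K[1,2]])
def cap(n):
    p=bot.capture(n)
    if n=="wrist": p["_w"]=1
    return p
E
python3 - <<'E'
from h import *
a=cap("top");b=cap("scene")
im=np.hstack([a["img"],b["img"]])
save(a,"top.png",scale=1.56);save(b,"scene.png",scale=1.56)
for n in ["part_center","rule_center","rail","deck","microscope","webcam","glue","caliper","phone","mouse","tape","offcut","brush","fixed_edge","finger_tip"]:
  for q,p in (("top",a),("scene",b)):
    for d in bot.silhouettes(n,p)[:3]: 
      if d["conf"]>.3: print(n,q,round(d["conf"],2),np.round(d["extent"]), np.round(w(p,d["extent"][:2],0),3))
print(bot.sense())
for p in (a,b): print(-np.array(p["R"]).T@p["t"])
E
```

```text
part_center top 0.78 [223. 205.  25.  41.] [0.452 0.074 0.   ]
part_center top 0.76 [270. 240.  36.  38.] [ 0.351 -0.057  0.   ]
part_center scene 0.93 [287. 203.  26.  36.] [0.456 0.073 0.   ]
part_center scene 0.85 [252. 169.  31.  30.] [ 0.358 -0.053  0.   ]
rule_center top 0.96 [304. 142.  22.  55.] [ 0.633 -0.166  0.   ]
rule_center top 0.9 [367. 289.  36.  50.] [ 0.209 -0.325  0.   ]
rule_center scene 0.65 [188. 233.  10.  58.] [ 0.613 -0.171  0.   ]
rule_center scene 0.65 [187. 118.  13.  37.] [ 0.205 -0.312  0.   ]
rail top 0.82 [254. 133. 206. 103.] [ 0.664 -0.02   0.   ]
rail scene 0.63 [236. 259. 230. 106.] [ 0.658 -0.025  0.   ]
deck top 0.92 [257. 147.  62.  63.] [ 0.622 -0.029  0.   ]
deck scene 0.66 [240. 235.  64.  64.] [ 0.586 -0.031  0.   ]
deck scene 0.49 [285. 204.  26.  32.] [0.459 0.068 0.   ]
microscope top 0.73 [ 94. 239.  42.  49.] [0.364 0.441 0.   ]
microscope top 0.6 [296.  91.  27.  38.] [ 0.792 -0.149  0.   ]
microscope scene 0.78 [183. 263.  34.  52.] [ 0.702 -0.156  0.   ]
microscope scene 0.63 [205. 169.  22.  50.] [ 0.389 -0.192  0.   ]
webcam top 0.
[... 1461 characters left out ...]
179987e+00, -8.63763682e-06,
        1.13912025e+00, -8.46071854e-02]), 'joint_vel': array([-0.00030463,  0.00090344, -0.00042388,  0.0011735 ,  0.00159107,
       -0.00041362]), 'joint_efforts': array([-3.25669025e-04, -5.06027913e+01, -2.91645187e+01, -9.79114679e-05,
        6.43018029e-04,  2.25864234e-06]), 'position': array([ 0.19726267, -0.51338686,  0.24228501]), 'tcp_rot': array([ 9.83228407e-01,  1.82378449e-01, -5.67207541e-06, -1.74563661e-05]), 'force': array([-0.60191206, -0.30166554,  0.77252353]), 'moment': array([-0.00044974,  0.01620356, -0.0517885 ]), 'grip_force': 0.0, 'opening': 0.08540900901684222}
[ 0.3565175  -0.01268821  1.02191351]
[1.15129818 0.15840185 1.0855748 ]
```

View pics/top.png

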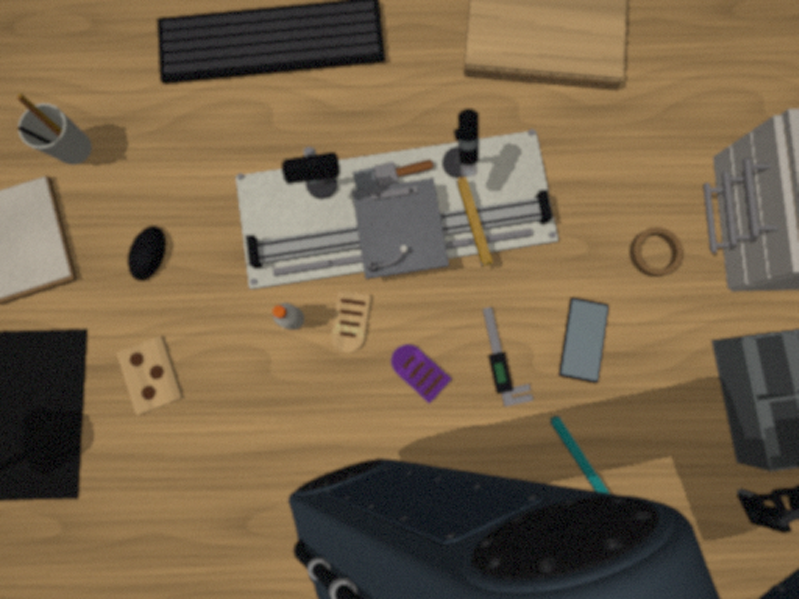

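View pics/scene.png

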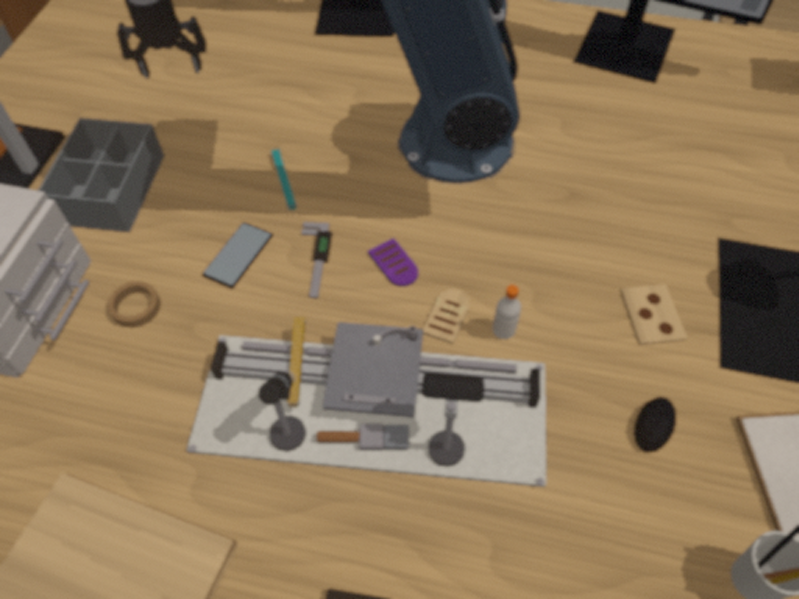

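Top view (512×384 pixels): tan plate at (223,205) and purple look-alike at (270,240), so I choose tan. Yellow rule across the rail at (304,142) and turquoise bar at (367,289), so I choose yellow. The microscope is the slim tube at (298,88), on the right-hand (-y) side. The webcam box is at (199,109).

```bash
cat >> h.py <<'E'
def rect(p,thing,z,near):
    best=None
    for d in bot.silhouettes(thing,p):
        if np.hypot(*(np.array(d["extent"][:2])-near))<15:
            m=d["region"].astype(np.uint8)
            c=max(cv2.findContours(m,0,1)[0],key=cv2.contourArea)[:,0,:]
            X=np.array([w(p,u,z)[:2] for u in c])*1000
            return cv2.minAreaRect(X.astype(np.float32)),m
    return None,None
E
python3 - <<'E'
from h import *
a=cap("top");b=cap("scene")
save(a,"crop.png",(170,60,390,270),3)
def P(u,z,p=a): return w(p,np.array(u)/1.56,z)
c1=P((253,250),.052);c2=P((544,207),.052)
print("caps",c1,c2,(c1+c2)/2,np.linalg.norm(c1-c2))
for u in [(238,175),(535,132),(557,240),(250,287)]: print("board",P(u,.012))
c1=P((220,359),.052,b);c2=P((536,386),.052,b)
print("caps scene",c1,c2,(c1+c2)/2,np.linalg.norm(c1-c2))
for n,z,u,v in [("part_center",.008,(223,205),(287,203)),("rule_center",.048,(304,142),(188,233)),("deck",.056,(257,147),(240,235)),("glue",.06,(186,202),(324,200))]:
    print(n,rect(a,n,z,u)[0],rect(b,n,z,v)[0])
E
```

```text
caps [0.57716426 0.23741214 0.052     ] [ 0.64394119 -0.28629511  0.052     ] [ 0.61055273 -0.02444149  0.052     ] 0.5279473900112222
board [0.73211812 0.27800453 0.012     ]
board [ 0.80447062 -0.28949185  0.012     ]
board [ 0.59183154 -0.31786155  0.012     ]
board [0.51685351 0.25234566 0.012     ]
caps scene [ 0.65848546 -0.28042737  0.052     ] [0.58718513 0.24433249 0.052     ] [ 0.6228353  -0.01804744  0.052     ] 0.5295815786929634
part_center ((451.387939453125, 72.09025573730469), (60.10307312011719, 107.51852416992188), 80.36060333251953) ((452.6602478027344, 72.28538513183594), (58.91535186767578, 111.0633773803711), 80.43649291992188)
rule_center ((624.7815551757812, -157.10061645507812), (169.60057067871094, 21.62234115600586), 14.215856552124023) ((629.1403198242188, -155.25526428222656), (168.6721649169922, 19.030467987060547), 14.246292114257812)
deck ((613.7155151367188, -23.199310302734375), (164.97386169433594, 150.40740966796875), 7.600370407104492) ((614.23388671875, -22.23607635498047), (170.193359375, 149.6822509765625), 7.637283802032471)
glue ((460.2981262207031, 174.01715087890625), (52.6263427734375, 41.706016540527344), 44.42343521118164) ((456.71636962890625, 174.47628784179688), (109.52934265136719, 40.40292739868164), 8.123558044433594)
```

View pics/crop.png

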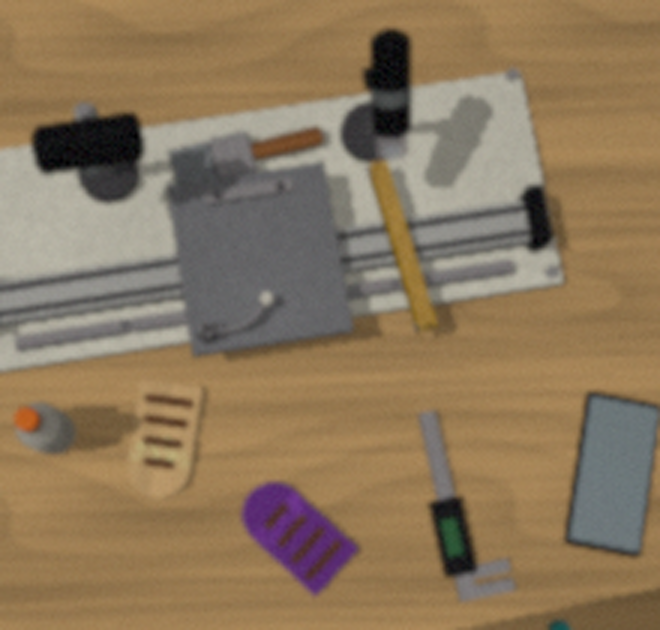

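The tan plate lies square end away from the robot at about (452,72), yaw -9.6°. The deck is at about (616,-22), yaw 7.5°. The rule is at about (627,-156), yaw 14.2°. I'll go above the rule's near half first.

Call:
{"name": "carry_out", "arguments": {"commands": [{"wz": 0.119}, {"dx": 33, "dy": -17.5, "dz": 2}, {"dx": 33, "dy": -17.5, "dz": 2}, {"dx": 33, "dy": -17.5, "dz": 2}, {"dx": 33, "dy": -17.5, "dz": 2}, {"dx": 33, "dy": -17.5, "dz": 2}, {"dx": 33, "dy": -17.5, "dz": 2}, {"dx": 33, "dy": -17.5, "dz": 2}, {"dx": 33, "dy": -17.5, "dz": 2}, {"dx": 33, "dy": -17.5, "dz": 2}, {"dx": 33, "dy": -17.5, "dz": 2}, {"dx": 33, "dy": -17.5, "dz": 2}]}}

```text
schema error: expected keys wx, wy, wz, dx, dy, dz, jaw
```

Call:
{"name": "carry_out", "arguments": {"commands": [{"dx": 33, "dy": -17.5, "dz": 2, "jaw": 0}, {"dx": 33, "dy": -17.5, "dz": 2, "jaw": 0}, {"dx": 30, "dy": -14, "dz": 2, "jaw": 0}, {"jaw": 0}, {"jaw": 0}, {"jaw": 0}]}}

```text
schema error: expected keys wx, wy, wz, dx, dy, dz, jaw
```

```bash
cat >> h.py <<'E'
from scipy.spatial.transform import Rotation as Ro
def go(x,y,z,yaw=None):
    s=bot.sense(); R=Ro.from_quat(s["tcp_rot"]).as_matrix(); cy=np.arctan2(R[1,0],R[0,0])
    wz=0 if yaw is None else -(np.radians(yaw)-cy)
    R2=R@Ro.from_rotvec([0,0,wz]).as_matrix()
    print("wz %.3f then dxyz"%wz,np.round(R2.T@(np.array([x,y,z])-1000*s["position"]),1),"n=%.0f"%np.linalg.norm(np.array([x,y,z])-1000*s["position"]))
def st():
    s=bot.sense(); R=Ro.from_quat(s["tcp_rot"]).as_matrix()
    print("t",s["clock"],"pos",np.round(s["position"]*1000,1),"yaw %.2f"%np.degrees(np.arctan2(R[1,0],R[0,0])),"tilt",np.round(R[:,2],3),"F",np.round(s["force"],2),"open %.4f grip %.1f"%(s["opening"],s["grip_force"]))
E
python3 - <<'E'
from h import *
st(); p=cap("wrist"); save(p,"w1.png",scale=1.56)
print(np.array(p["mtx"]),proj(p,[.627,-.156,.048]))
for d in bot.silhouettes("rule_center",p): print(d["conf"],d["extent"]); print(rect(p,"rule_center",.048,d["extent"][:2])[0])
for d in bot.silhouettes("deck",p)[:2]: print(d["conf"],d["extent"]); print(rect(p,"deck",.056,d["extent"][:2])[0])
go(583,-167,40,14.2)
E
```

```text
t 2.1 pos [ 197.3 -513.4  242.3] yaw 21.02 tilt [ 0. -0. -1.] F [ 0.5  -0.69  0.09] open 0.0854 grip 0.0
[[297.31863964   0.         251.96966217]
 [  0.         297.31863964 187.30037697]
 [  0.           0.           1.        ]] [ 135.02777441 -163.55596878]
0.73 [123.3, 115.0, 36.4, 126.1]
((203.2668914794922, -347.8348388671875), (150.49359130859375, 21.443071365356445), 31.10972785949707)
wz 0.119 then dxyz [ 458.9 -241.2  202.3] n=556
```

View pics/w1.png

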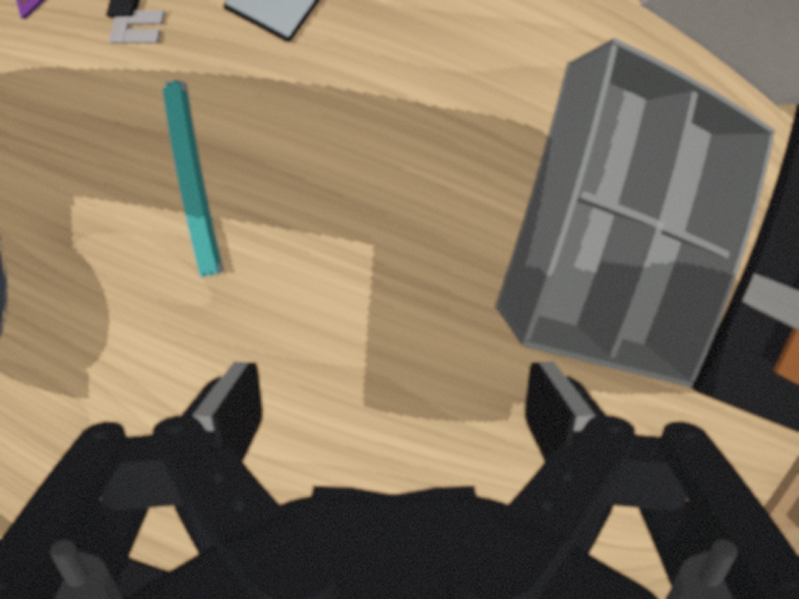

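The move was refused because every key is needed. The picture was therefore taken from the start pose and shows only the turquoise bar (120,115), the tray and the fingers.

Call:
{"name": "carry_out", "arguments": {"commands": [{"wx": 0, "wy": 0, "wz": 0.119, "dx": 0, "dy": 0, "dz": 0, "jaw": -1}, {"wx": 0, "wy": 0, "wz": 0, "dx": 33, "dy": -17.5, "dz": 2, "jaw": -1}, {"wx": 0, "wy": 0, "wz": 0, "dx": 33, "dy": -17.5, "dz": 2, "jaw": -1}, {"wx": 0, "wy": 0, "wz": 0, "dx": 33, "dy": -17.5, "dz": 2, "jaw": -1}, {"wx": 0, "wy": 0, "wz": 0, "dx": 33, "dy": -17.5, "dz": 2, "jaw": -1}, {"wx": 0, "wy": 0, "wz": 0, "dx": 33, "dy": -17.5, "dz": 2, "jaw": -1}, {"wx": 0, "wy": 0, "wz": 0, "dx": 33, "dy": -17.5, "dz": 2, "jaw": -1}, {"wx": 0, "wy": 0, "wz": 0, "dx": 33, "dy": -17.5, "dz": 2, "jaw": -1}, {"wx": 0, "wy": 0, "wz": 0, "dx": 33, "dy": -17.5, "dz": 2, "jaw": -1}, {"wx": 0, "wy": 0, "wz": 0, "dx": 33, "dy": -17.5, "dz": 2, "jaw": -1}, {"wx": 0, "wy": 0, "wz": 0, "dx": 33, "dy": -17.5, "dz": 2, "jaw": -1}, {"wx": 0, "wy": 0, "wz": 0, "dx": 33, "dy": -17.5, "dz": 2, "jaw": -1}]}}

```text
clock: 3.3
position: [0.5032, -0.2362, 0.2203]
tcp_rot: [0.992, 0.124, 0.0, 0.0]
force: [-0.8, -0.8, 0.5]
opening: 0.0853
grip_force: 0.0
```

Call:
{"name": "carry_out", "arguments": {"commands": [{"wx": 0, "wy": 0, "wz": 0, "dx": 33, "dy": -17.5, "dz": 2, "jaw": 0}, {"wx": 0, "wy": 0, "wz": 0, "dx": 33, "dy": -17.5, "dz": 2, "jaw": 0}, {"wx": 0, "wy": 0, "wz": 0, "dx": 30, "dy": -14, "dz": 20, "jaw": 0}, {"wx": 0, "wy": 0, "wz": 0, "dx": 0, "dy": 0, "dz": 30, "jaw": 0}, {"wx": 0, "wy": 0, "wz": 0, "dx": 0, "dy": 0, "dz": 30, "jaw": 0}, {"wx": 0, "wy": 0, "wz": 0, "dx": 0, "dy": 0, "dz": 0, "jaw": 0}]}}

```text
clock: 3.8
position: [0.5806, -0.1652, 0.1309]
tcp_rot: [0.992, 0.124, -0.004, -0.002]
force: [-0.4, -0.7, -0.5]
opening: 0.0432
grip_force: 0.0
```

```bash
python3 - <<'E'
from h import *
st(); p=cap("wrist"); save(p,"w2.png",scale=1.56)
for d in bot.silhouettes("rule_center",p): print(d["conf"],d["extent"]); print(rect(p,"rule_center",.048,d["extent"][:2])[0])
for d in bot.silhouettes("deck",p)[:2]: print(d["conf"],d["extent"]); print(rect(p,"deck",.056,d["extent"][:2])[0])
go(583,-167,40,14.2)
E
```

```text
t 3.8 pos [ 580.6 -165.2  130.9] yaw 14.25 tilt [-0.008  0.003 -1.   ] F [-0.43 -0.68 -0.53] open 0.0432 grip 0.0
0.68 [257.7, 137.2, 25.4, 215.9]
((621.1123657226562, -158.23681640625), (161.723388671875, 19.071884155273438), 14.386758804321289)
0.16 [371.0, 328.3, 45.4, 51.0]
((452.79705810546875, -318.28387451171875), (67.95673370361328, 16.862504959106445), 54.43999099731445)
0.97 [102.4, 117.2, 180.9, 215.5]
((610.5651245117188, -17.252403259277344), (162.4788055419922, 166.75680541992188), 7.681902885437012)
wz -0.001 then dxyz [-0.9 -0.7 98.4] n=98
```

View pics/w2.png

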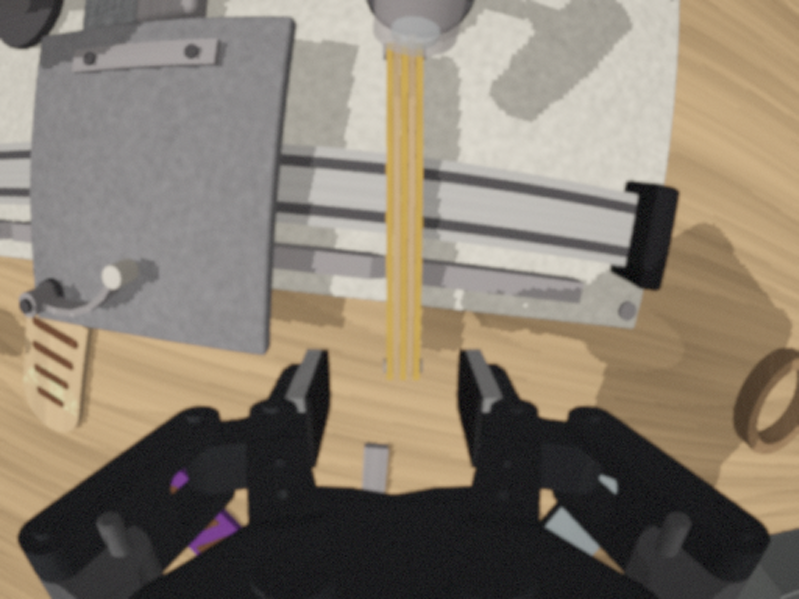

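The rule lies straight ahead between the fingers, (257,30)–(257,240), with the deck to the left and the lens at (265,10). Descending.

Call:
{"name": "carry_out", "arguments": {"commands": [{"wx": 0, "wy": 0, "wz": 0, "dx": 1, "dy": 0.5, "dz": 30, "jaw": 0}, {"wx": 0, "wy": 0, "wz": 0, "dx": 0, "dy": 0, "dz": 30, "jaw": 0}, {"wx": 0, "wy": 0, "wz": 0, "dx": 0, "dy": 0, "dz": 20, "jaw": 0}, {"wx": 0, "wy": 0, "wz": 0, "dx": 0, "dy": 0, "dz": 10, "jaw": 0}, {"wx": 0, "wy": 0, "wz": 0, "dx": 0, "dy": 0, "dz": 0, "jaw": 0}, {"wx": 0, "wy": 0, "wz": 0, "dx": 0, "dy": 0, "dz": 0, "jaw": 1}, {"wx": 0, "wy": 0, "wz": 0, "dx": 0, "dy": 0, "dz": 0, "jaw": 1}, {"wx": 0, "wy": 0, "wz": 0, "dx": 0, "dy": 0, "dz": 0, "jaw": 1}, {"wx": 0, "wy": 0, "wz": 0, "dx": 0, "dy": 0, "dz": 0, "jaw": 1}, {"wx": 0, "wy": 0, "wz": 0, "dx": 0, "dy": 0, "dz": 0, "jaw": 1}]}}

```text
clock: 4.93
position: [0.5851, -0.1673, 0.048]
tcp_rot: [0.992, 0.124, 0.001, 0.001]
force: [-1.7, 0.5, 7.9]
opening: 0.0165
grip_force: 60.6
```

Call:
{"name": "carry_out", "arguments": {"commands": [{"wx": 0, "wy": 0, "wz": 0, "dx": 0, "dy": 0, "dz": -10, "jaw": 1}, {"wx": 0, "wy": 0, "wz": 0, "dx": 0, "dy": 0, "dz": -10, "jaw": 1}, {"wx": 0, "wy": 0, "wz": 0, "dx": 0, "dy": 0, "dz": 0, "jaw": 1}]}}

```text
clock: 5.18
position: [0.5852, -0.1673, 0.069]
tcp_rot: [0.992, 0.124, 0.002, 0.001]
force: [0.3, 0.2, 0.0]
opening: 0.0162
grip_force: 59.6
```

```bash
python3 - <<'E'
from h import *
st(); p=cap("wrist"); save(p,"w3.png",scale=1)
for d in bot.silhouettes("rule_center",p)[:1]: print(d["conf"],d["extent"]); print(rect(p,"rule_center",.068,d["extent"][:2])[0])
E
```

```text
t 5.1833 pos [ 585.2 -167.3   69. ] yaw 14.20 tilt [ 0.003 -0.001 -1.   ] F [0.3  0.2  0.04] open 0.0162 grip 59.6
0.71 [256.1, 156.7, 41.6, 313.3]
((619.7431640625, -157.62203979492188), (160.01194763183594, 19.6763973236084), 13.742786407470703)
```

View pics/w3.png

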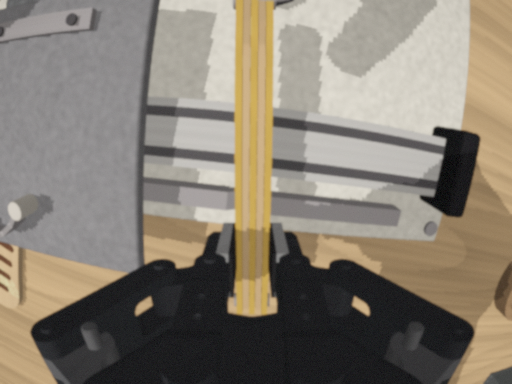

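The rule is held and lifted clear. I'll withdraw it from under the lens, rise and carry it to the left.

Call:
{"name": "carry_out", "arguments": {"commands": [{"wx": 0, "wy": 0, "wz": 0, "dx": -38, "dy": 0, "dz": 0, "jaw": 1}, {"wx": 0, "wy": 0, "wz": 0, "dx": -38, "dy": 0, "dz": 0, "jaw": 1}, {"wx": 0, "wy": 0, "wz": 0, "dx": 0, "dy": 0, "dz": -38, "jaw": 1}, {"wx": 0, "wy": 0, "wz": 0, "dx": 0, "dy": 0, "dz": -38, "jaw": 1}, {"wx": 0, "wy": 0, "wz": 0, "dx": 0, "dy": 0, "dz": -38, "jaw": 1}, {"wx": 0, "wy": 0, "wz": 0, "dx": 0, "dy": 0, "dz": -38, "jaw": 1}, {"wx": 0, "wy": 0, "wz": 0, "dx": -3, "dy": -37, "dz": 0, "jaw": 1}, {"wx": 0, "wy": 0, "wz": 0, "dx": -3, "dy": -37, "dz": 0, "jaw": 1}, {"wx": 0, "wy": 0, "wz": 0, "dx": -3, "dy": -37, "dz": 0, "jaw": 1}, {"wx": 0, "wy": 0, "wz": 0, "dx": -3, "dy": -37, "dz": 0, "jaw": 1}, {"wx": 0, "wy": 0, "wz": 0, "dx": -3, "dy": -37, "dz": 0, "jaw": 1}, {"wx": 0, "wy": 0, "wz": 0, "dx": -3, "dy": -37, "dz": 0, "jaw": 1}]}}

```text
clock: 6.33
position: [0.4374, 0.0267, 0.218]
tcp_rot: [0.992, 0.123, -0.0, -0.0]
force: [1.2, -0.2, -0.5]
opening: 0.0159
grip_force: 59.7
```

Call:
{"name": "carry_out", "arguments": {"commands": [{"wx": 0, "wy": 0, "wz": 0, "dx": -3, "dy": -37, "dz": 0, "jaw": 1}, {"wx": 0, "wy": 0, "wz": 0, "dx": -3, "dy": -37, "dz": 0, "jaw": 1}, {"wx": 0, "wy": 0, "wz": 0, "dx": -3, "dy": -37, "dz": 0, "jaw": 1}, {"wx": 0, "wy": 0, "wz": 0, "dx": -3, "dy": -37, "dz": 0, "jaw": 1}, {"wx": 0, "wy": 0, "wz": 0, "dx": -3, "dy": -37, "dz": 0, "jaw": 1}, {"wx": 0, "wy": 0, "wz": 0, "dx": -3, "dy": -37, "dz": 0, "jaw": 1}, {"wx": 0, "wy": 0, "wz": 0, "dx": -3, "dy": -37, "dz": 0, "jaw": 1}, {"wx": 0, "wy": 0, "wz": 0, "dx": 0, "dy": 0, "dz": 0, "jaw": 1}]}}

```text
clock: 7.0
position: [0.3526, 0.2754, 0.2181]
tcp_rot: [0.992, 0.126, -0.0, -0.001]
force: [0.3, 0.6, -1.2]
opening: 0.0161
grip_force: 59.6
```

```bash
python3 - <<'E'
from h import *
st(); go(358,274,18)
p=cap("wrist"); save(p,"w4.png",scale=1)
E
```

```text
t 7.0 pos [352.6 275.4 218.1] yaw 14.43 tilt [-0.     0.001 -1.   ] F [ 0.28  0.64 -1.21] open 0.0161 grip 59.6
wz 0.000 then dxyz [  4.9   3.  200.1] n=200
```

View pics/w4.png

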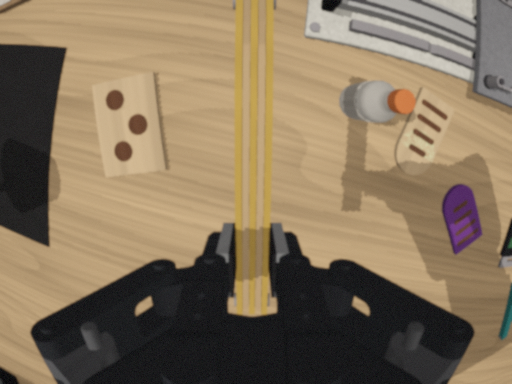

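The rule is still held over bare desk between the offcut (125,125) and the glue (375,100). Lowering it.

Call:
{"name": "carry_out", "arguments": {"commands": [{"wx": 0, "wy": 0, "wz": 0, "dx": 0, "dy": 0, "dz": 38, "jaw": 1}, {"wx": 0, "wy": 0, "wz": 0, "dx": 0, "dy": 0, "dz": 38, "jaw": 1}, {"wx": 0, "wy": 0, "wz": 0, "dx": 0, "dy": 0, "dz": 38, "jaw": 1}, {"wx": 0, "wy": 0, "wz": 0, "dx": 0, "dy": 0, "dz": 38, "jaw": 1}, {"wx": 0, "wy": 0, "wz": 0, "dx": 0, "dy": 0, "dz": 30, "jaw": 1}, {"wx": 0, "wy": 0, "wz": 0, "dx": 0, "dy": 0, "dz": 12, "jaw": 1}, {"wx": 0, "wy": 0, "wz": 0, "dx": 0, "dy": 0, "dz": 3, "jaw": 1}, {"wx": 0, "wy": 0, "wz": 0, "dx": 0, "dy": 0, "dz": 2, "jaw": 1}, {"wx": 0, "wy": 0, "wz": 0, "dx": 0, "dy": 0, "dz": 0, "jaw": 1}]}}

```text
clock: 7.8
position: [0.3552, 0.271, 0.0198]
tcp_rot: [0.992, 0.123, 0.0, -0.0]
force: [-0.1, 0.1, 0.2]
opening: 0.0161
grip_force: 59.7
```

Call:
{"name": "carry_out", "arguments": {"commands": [{"wx": 0, "wy": 0, "wz": 0, "dx": 0, "dy": 0, "dz": 2, "jaw": 1}, {"wx": 0, "wy": 0, "wz": 0, "dx": 0, "dy": 0, "dz": 1.5, "jaw": 1}, {"wx": 0, "wy": 0, "wz": 0, "dx": 0, "dy": 0, "dz": 0, "jaw": 1}]}}

```text
clock: 8.05
position: [0.3552, 0.2714, 0.0165]
tcp_rot: [0.992, 0.124, 0.001, -0.0]
force: [1.0, -0.2, 1.0]
opening: 0.0162
grip_force: 60.0
```

Call:
{"name": "carry_out", "arguments": {"commands": [{"wx": 0, "wy": 0, "wz": 0, "dx": 0, "dy": 0, "dz": 0.5, "jaw": 1}, {"wx": 0, "wy": 0, "wz": 0, "dx": 0, "dy": 0, "dz": 0, "jaw": -0.2}, {"wx": 0, "wy": 0, "wz": 0, "dx": 0, "dy": 0, "dz": 0, "jaw": -0.2}, {"wx": 0, "wy": 0, "wz": 0, "dx": 0, "dy": 0, "dz": 0, "jaw": -0.2}, {"wx": 0, "wy": 0, "wz": 0, "dx": 0, "dy": 0, "dz": 0, "jaw": -0.2}, {"wx": 0, "wy": 0, "wz": 0, "dx": 0, "dy": 0, "dz": -30, "jaw": -0.2}, {"wx": 0, "wy": 0, "wz": 0, "dx": 0, "dy": 0, "dz": -40, "jaw": -0.2}, {"wx": 0, "wy": 0, "wz": 0, "dx": 0, "dy": 0, "dz": -40, "jaw": -0.2}, {"wx": 0, "wy": 0, "wz": 0, "dx": 0, "dy": 0, "dz": -40, "jaw": -0.2}, {"wx": 0, "wy": 0, "wz": 0, "dx": 0, "dy": 0, "dz": -40, "jaw": -0.2}]}}

```text
clock: 8.88
position: [0.3541, 0.2709, 0.2073]
tcp_rot: [0.992, 0.124, -0.0, 0.0]
force: [0.8, 1.0, -0.7]
opening: 0.051
grip_force: 0.0
```

```bash
python3 - <<'E'
from h import *
st(); go(400,80,180,-9.6)
p=cap("wrist"); 
for d in bot.silhouettes("rule_center",p)[:2]: print(d["conf"],d["extent"]); print(rect(p,"rule_center",.016,d["extent"][:2])[0])
E
```

```text
t 8.8833 pos [354.1 270.9 207.3] yaw 14.20 tilt [-0. -0. -1.] F [ 0.8   0.96 -0.7 ] open 0.0510 grip 0.0
wz 0.415 then dxyz [ 77.1 180.6  27.3] n=198
0.55 [251.2, 129.7, 18.6, 153.8]
((393.95086669921875, 281.86553955078125), (168.2279815673828, 19.257389068603516), 13.591464042663574)
0.51 [506.3, 320.1, 9.4, 44.9]
((179.94851684570312, -316.5225830078125), (140.301513671875, 30.743799209594727), 46.495967864990234)
```

Call:
{"name": "carry_out", "arguments": {"commands": [{"wx": 0, "wy": 0, "wz": 0.104, "dx": 0, "dy": 0, "dz": 0, "jaw": -0.8}, {"wx": 0, "wy": 0, "wz": 0.104, "dx": 0, "dy": 0, "dz": 0, "jaw": -0.8}, {"wx": 0, "wy": 0, "wz": 0.104, "dx": 0, "dy": 0, "dz": 0, "jaw": -0.8}, {"wx": 0, "wy": 0, "wz": 0.103, "dx": 0, "dy": 0, "dz": 0, "jaw": -0.8}, {"wx": 0, "wy": 0, "wz": 0, "dx": 13, "dy": 30, "dz": 4, "jaw": -0.8}, {"wx": 0, "wy": 0, "wz": 0, "dx": 13, "dy": 30, "dz": 4, "jaw": -0.8}, {"wx": 0, "wy": 0, "wz": 0, "dx": 13, "dy": 30, "dz": 4, "jaw": -0.8}, {"wx": 0, "wy": 0, "wz": 0, "dx": 13, "dy": 30, "dz": 4, "jaw": -0.8}, {"wx": 0, "wy": 0, "wz": 0, "dx": 13, "dy": 30, "dz": 4, "jaw": -0.8}, {"wx": 0, "wy": 0, "wz": 0, "dx": 13, "dy": 30, "dz": 4, "jaw": -0.8}, {"wx": 0, "wy": 0, "wz": 0, "dx": 0, "dy": 0, "dz": 0, "jaw": -0.8}]}}

```text
clock: 10.0
position: [0.4014, 0.0768, 0.1793]
tcp_rot: [0.996, -0.085, -0.002, 0.001]
force: [-0.8, 0.4, 0.1]
opening: 0.0771
grip_force: 0.0
```

```bash
python3 - <<'E'
from h import *
st()
p=cap("wrist"); save(p,"w5.png",scale=1)
for n,z in (("part_center",.008),("deck",.056),("glue",.06)):
  for d in bot.silhouettes(n,p)[:2]: print(n,d["conf"],d["extent"]); print(rect(p,n,z,d["extent"][:2])[0])
go(452,72,14,-9.6)
E
```

```text
t 10.0 pos [401.4  76.8 179.3] yaw -9.78 tilt [-0.003 -0.001 -1.   ] F [-0.84  0.43  0.09] open 0.0771 grip 0.0
part_center 0.64 [370.6, 189.4, 87.7, 81.1]
((359.50823974609375, -48.554100036621094), (112.49414825439453, 61.736915588378906), 45.51123046875)
part_center 0.56 [249.1, 125.5, 61.5, 107.1]
((447.90142822265625, 72.22062683105469), (61.028812408447266, 109.95989990234375), 80.65545654296875)
deck 0.89 [336.6, 20.7, 164.5, 41.4]
((536.1820068359375, -28.640762329101562), (153.77317810058594, 39.663238525390625), 87.39424896240234)
deck 0.67 [124.8, 144.3, 87.4, 51.5]
((455.97515869140625, 188.2608642578125), (43.74600601196289, 93.53588104248047), 1.3748767375946045)
glue 0.91 [124.7, 144.4, 91.0, 54.3]
((456.26751708984375, 186.5350341796875), (93.68057250976562, 44.7418327331543), 89.2209243774414)
wz 0.002 then dxyz [ 51.5   0.8 167.2] n=175
```

View pics/w5.png

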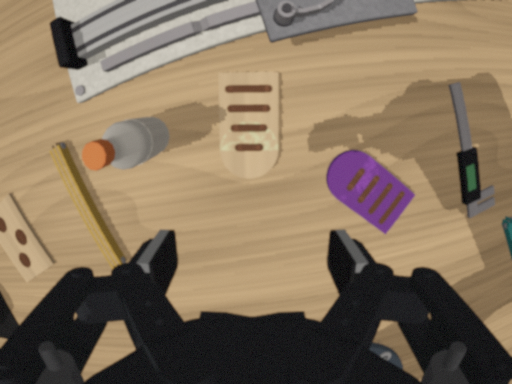

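The tan part is at about (249,125), centred between the finger lines at yaw about -9.5°, with the purple one off to the right at (370,190). The rule lies flat at the left. Descending on the tan part.

Call:
{"name": "carry_out", "arguments": {"commands": [{"wx": 0, "wy": 0, "wz": 0, "dx": 25, "dy": 0.5, "dz": 25, "jaw": -0.8}, {"wx": 0, "wy": 0, "wz": 0, "dx": 25, "dy": 0.5, "dz": 25, "jaw": -0.8}, {"wx": 0, "wy": 0, "wz": 0, "dx": 0, "dy": 0, "dz": 35, "jaw": -0.8}, {"wx": 0, "wy": 0, "wz": 0, "dx": 0, "dy": 0, "dz": 35, "jaw": -0.8}, {"wx": 0, "wy": 0, "wz": 0, "dx": 0, "dy": 0, "dz": 25, "jaw": -0.8}, {"wx": 0, "wy": 0, "wz": 0, "dx": 0, "dy": 0, "dz": 0, "jaw": -0.8}, {"wx": 0, "wy": 0, "wz": 0, "dx": 0, "dy": 0, "dz": 0, "jaw": -0.8}]}}

```text
clock: 11.03
position: [0.4502, 0.0717, 0.036]
tcp_rot: [0.997, -0.083, -0.001, 0.0]
force: [-0.1, -1.0, 1.4]
opening: 0.0769
grip_force: 0.0
```

```bash
python3 - <<'E'
from h import *
st();go(449.5,72.2,8,-9.5)
E
```

```text
t 11.0333 pos [450.2  71.7  36. ] yaw -9.54 tilt [-0.002 -0.    -1.   ] F [-0.08 -0.96  1.36] open 0.0769 grip 0.0
wz -0.001 then dxyz [-0.7 -0.4 28. ] n=28
```

Call:
{"name": "carry_out", "arguments": {"commands": [{"wx": 0, "wy": 0, "wz": 0, "dx": 0, "dy": 0, "dz": 12, "jaw": -0.8}, {"wx": 0, "wy": 0, "wz": 0, "dx": 0, "dy": 0, "dz": 10, "jaw": -0.8}, {"wx": 0, "wy": 0, "wz": 0, "dx": 0, "dy": 0, "dz": 6, "jaw": -0.8}, {"wx": 0, "wy": 0, "wz": 0, "dx": 0, "dy": 0, "dz": 0, "jaw": -0.8}, {"wx": 0, "wy": 0, "wz": 0, "dx": 0, "dy": 0, "dz": 0, "jaw": -0.8}]}}

```text
clock: 11.45
position: [0.451, 0.0715, 0.0088]
tcp_rot: [0.997, -0.083, 0.0, -0.0]
force: [0.5, 0.0, 0.2]
opening: 0.0769
grip_force: 0.0
```

Call:
{"name": "carry_out", "arguments": {"commands": [{"wx": 0, "wy": 0, "wz": 0, "dx": 0, "dy": 0, "dz": 1, "jaw": 0}, {"wx": 0, "wy": 0, "wz": 0, "dx": 0, "dy": 0, "dz": 0, "jaw": 0.5}, {"wx": 0, "wy": 0, "wz": 0, "dx": 0, "dy": 0, "dz": 0, "jaw": 0.5}, {"wx": 0, "wy": 0, "wz": 0, "dx": 0, "dy": 0, "dz": 0, "jaw": 0.5}, {"wx": 0, "wy": 0, "wz": 0, "dx": 0, "dy": 0, "dz": 0, "jaw": 0.5}, {"wx": 0, "wy": 0, "wz": 0, "dx": 0, "dy": 0, "dz": 0, "jaw": 0.5}]}}

```text
clock: 11.95
position: [0.4511, 0.0714, 0.0083]
tcp_rot: [0.997, -0.083, 0.001, -0.0]
force: [-3.5, -0.5, 11.6]
opening: 0.0578
grip_force: 61.9
```

Call:
{"name": "carry_out", "arguments": {"commands": [{"wx": 0, "wy": 0, "wz": 0, "dx": 0, "dy": 0, "dz": -10, "jaw": 0.5}, {"wx": 0, "wy": 0, "wz": 0, "dx": 0, "dy": 0, "dz": -30, "jaw": 0.5}, {"wx": 0, "wy": 0, "wz": 0, "dx": 0, "dy": 0, "dz": -40, "jaw": 0.5}, {"wx": 0, "wy": 0, "wz": 0, "dx": 0, "dy": 0, "dz": -40, "jaw": 0.5}, {"wx": 0, "wy": 0, "wz": 0, "dx": 0, "dy": 0, "dz": -10, "jaw": 0.5}, {"wx": 0, "wy": 0, "wz": -0.1, "dx": 0, "dy": 0, "dz": 0, "jaw": 0.5}, {"wx": 0, "wy": 0, "wz": -0.1, "dx": 0, "dy": 0, "dz": 0, "jaw": 0.5}, {"wx": 0, "wy": 0, "wz": -0.098, "dx": 0, "dy": 0, "dz": 0, "jaw": 0.5}, {"wx": 0, "wy": 0, "wz": 0, "dx": 0, "dy": 0, "dz": 0, "jaw": 0.5}]}}

```text
clock: 12.7
position: [0.4506, 0.0714, 0.1377]
tcp_rot: [0.998, 0.068, 0.0, 0.0]
force: [0.3, -0.0, 0.1]
opening: 0.0577
grip_force: 65.0
```

```bash
python3 - <<'E'
from h import *
st();go(540,-32,135,7.6);go(635.8,-19.7,90,7.6)
p=cap("wrist"); save(p,"w6.png",scale=1)
for n,z in (("part_center",.125),("deck",.056),("fixed_edge",.061),("finger_tip",.076)):
  for d in bot.silhouettes(n,p)[:2]: print(n,d["conf"],d["extent"]); print(rect(p,n,z,d["extent"][:2])[0])
E
```

```text
t 12.7 pos [450.6  71.4 137.7] yaw 7.74 tilt [ 0.  0. -1.] F [ 0.28 -0.04  0.08] open 0.0577 grip 65.0
wz 0.002 then dxyz [ 74.9 114.3   2.7] n=137
wz 0.002 then dxyz [171.5 114.8  47.7] n=212
part_center 0.79 [358.8, 251.4, 42.2, 38.1]
((445.9225769042969, 9.895182609558105), (37.19412612915039, 9.20465087890625), 45.80741882324219)
part_center 0.71 [251.4, 229.3, 135.8, 180.1]
((448.41302490234375, 72.05540466308594), (105.71774291992188, 65.94790649414062), 7.868356704711914)
deck 0.97 [388.0, 61.0, 169.7, 122.0]
((586.256591796875, -24.574844360351562), (114.19872283935547, 151.58868408203125), 7.228830814361572)
fixed_edge 0.85 [389.4, 62.0, 166.9, 123.9]
((583.9742431640625, -21.718666076660156), (110.38023376464844, 147.57009887695312), 7.820587158203125)
fixed_edge 0.37 [284.9, 61.5, 447.4, 123.1]
((574.6615600585938, 37.15873718261719), (124.60845947265625, 404.0168762207031), 11.903749465942383)
finger_tip 0.63 [374.2, 75.5, 96.1, 36.0]
((549.8099975585938, 0.03455352783203125), (19.684877395629883, 77.06893920898438), 25.56198501586914)
```

View pics/w6.png

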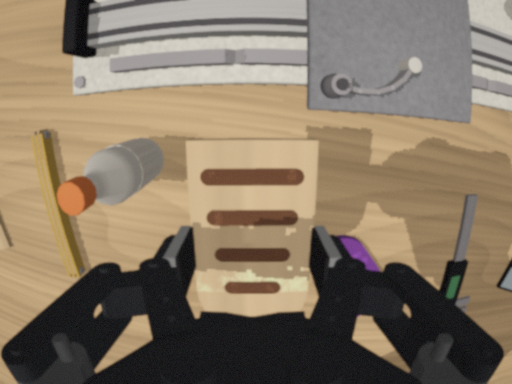

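The part is held square, its far edge at row 140, columns 188–318. The deck is at upper right with the roller at (415,65) and its near corners at (309,107) and (470,121).

```bash
python3 - <<'E'
from h import *
p=cap("wrist")
a=w(p,(188,140),.1374)*1000;b=w(p,(318,139),.1374)*1000
print("sq end",a,b,(a+b)/2)
s=bot.sense();R=Ro.from_quat(s["tcp_rot"]).as_matrix()
for q in (a,b): print("in tool",R.T@(q-1000*s["position"]))
# image-edge refine for far edge
g=cv2.cvtColor(p["img"],cv2.COLOR_RGB2GRAY).astype(float)
for c in (200,230,270,305): 
    k=np.diff(cv2.GaussianBlur(g,(5,1),0)[130:150,c]); print(c,130+np.argmax(abs(k)))
ex=np.array([np.cos(np.radians(7.6)),np.sin(np.radians(7.6))]);ey=np.array([-ex[1],ex[0]])
D=np.array([616,-22.3])
for n,u,z in (("roller top",(415,65),.076),("c1",(309,107),.056),("c2",(470,121),.056),("pivot",(341,82),.083)):
    q=1000*w(p,u,z)[:2]; print(n,q,"deck frame",(q-D)@ex,(q-D)@ey)
E
```

```text
sq end [497.86541407 107.31154407 137.4       ] [505.95858392  49.70298045 137.4       ] [501.91199899  78.50726226 137.4       ]
in tool [ 51.39741892 -29.47601387  -0.13630216]
in tool [51.92575733 28.69585957 -0.13655411]
200 139
230 139
270 139
305 139
roller top [566.77434567 -28.29555   ] deck frame -49.586183347869756 0.567525017510277
c1 [521.9049871   40.60366099] deck frame -84.94902790793553 74.79575305675952
c2 [ 541.17149807 -105.62037227] deck frame -85.19082564330866 -72.69190026350053
pivot [540.63726019  27.49941069] deck frame -68.11442855614877 59.32915369578823
```

Call:
{"name": "carry_out", "arguments": {"commands": [{"wx": 0, "wy": 0, "wz": 0, "dx": 28, "dy": 19, "dz": 0, "jaw": 0.5}, {"wx": 0, "wy": 0, "wz": 0, "dx": 28, "dy": 19, "dz": 0, "jaw": 0.5}, {"wx": 0, "wy": 0, "wz": 0, "dx": 28, "dy": 19, "dz": 0, "jaw": 0.5}, {"wx": 0, "wy": 0, "wz": 0, "dx": 28, "dy": 19, "dz": 0, "jaw": 0.5}, {"wx": 0, "wy": 0, "wz": 0, "dx": 28, "dy": 19, "dz": 0, "jaw": 0.5}, {"wx": 0, "wy": 0, "wz": 0, "dx": 28, "dy": 19, "dz": 0, "jaw": 0.5}, {"wx": 0, "wy": 0, "wz": 0, "dx": 0, "dy": 0, "dz": 20, "jaw": 0.5}, {"wx": 0, "wy": 0, "wz": 0, "dx": 0, "dy": 0, "dz": 0, "jaw": 0.5}, {"wx": 0, "wy": 0, "wz": 0, "dx": 0, "dy": 0, "dz": 0, "jaw": 0.5}]}}

```text
clock: 14.05
position: [0.6309, -0.0195, 0.1161]
tcp_rot: [0.998, 0.065, -0.002, -0.0]
force: [-0.6, 0.4, 0.8]
opening: 0.058
grip_force: 65.0
```

```bash
cat >> h.py <<'E'
ex=np.array([np.cos(np.radians(7.6)),np.sin(np.radians(7.6))]);ey=np.array([-ex[1],ex[0]]);D=np.array([614.5,-22.2])
def god(x,y,z,yaw=7.6): go(*(D+x*ex+y*ey),z,yaw)
E
python3 - <<'E'
from h import *
st();god(23,0,71.3)
a=cap("top")
for n,z,u in [("deck",.056,(257,147)),("part_center",.12,(245,130))]:
    print(n,[(d["conf"],d["extent"]) for d in bot.silhouettes(n,a)[:2]],rect(a,n,z,u)[0])
E
```

```text
t 14.05 pos [630.9 -19.5 116.1] yaw 7.48 tilt [-0.003  0.    -1.   ] F [-0.56  0.37  0.76] open 0.0580 grip 65.0
wz -0.002 then dxyz [ 6.5  0.5 44.8] n=45
deck [] None
part_center [] None
```

Call:
{"name": "carry_out", "arguments": {"commands": [{"wx": 0, "wy": 0, "wz": -0.002, "dx": 7, "dy": 0.5, "dz": 0, "jaw": 0.5}, {"wx": 0, "wy": 0, "wz": 0, "dx": 0, "dy": 0, "dz": 20, "jaw": 0.5}, {"wx": 0, "wy": 0, "wz": 0, "dx": 0, "dy": 0, "dz": 15, "jaw": 0.5}, {"wx": 0, "wy": 0, "wz": 0, "dx": 0, "dy": 0, "dz": 8, "jaw": 0.5}, {"wx": 0, "wy": 0, "wz": 0, "dx": 0, "dy": 0, "dz": 0, "jaw": 0.5}, {"wx": 0, "wy": 0, "wz": 0, "dx": 0, "dy": 0, "dz": 0, "jaw": 0.5}]}}

```text
clock: 14.8
position: [0.6394, -0.0192, 0.0746]
tcp_rot: [0.998, 0.066, -0.0, 0.0]
force: [-0.2, -0.5, 0.1]
opening: 0.0574
grip_force: 65.0
```

```bash
python3 - <<'E'
from h import *
st();god(23,0,71.3);god(-.5,0,71.3)
E
```

```text
t 14.8 pos [639.4 -19.2  74.6] yaw 7.62 tilt [-0. -0. -1.] F [-0.18 -0.54  0.05] open 0.0574 grip 65.0
wz 0.000 then dxyz [-2.1 -0.3  3.3] n=4
wz 0.000 then dxyz [-25.6  -0.3   3.3] n=26
```

Call:
{"name": "carry_out", "arguments": {"commands": [{"wx": 0, "wy": 0, "wz": 0, "dx": 0, "dy": 0, "dz": 3, "jaw": 0.5}, {"wx": 0, "wy": 0, "wz": 0, "dx": -5, "dy": 0, "dz": 0, "jaw": 0.5}, {"wx": 0, "wy": 0, "wz": 0, "dx": -5, "dy": 0, "dz": 0, "jaw": 0.5}, {"wx": 0, "wy": 0, "wz": 0, "dx": -5, "dy": 0, "dz": 0, "jaw": 0.5}, {"wx": 0, "wy": 0, "wz": 0, "dx": -5, "dy": 0, "dz": 0, "jaw": 0.5}, {"wx": 0, "wy": 0, "wz": 0, "dx": -5, "dy": 0, "dz": 0, "jaw": 0.5}, {"wx": 0, "wy": 0, "wz": 0, "dx": 0, "dy": 0, "dz": 0, "jaw": 0.5}, {"wx": 0, "wy": 0, "wz": 0, "dx": 0, "dy": 0, "dz": 0, "jaw": 0.5}]}}

```text
clock: 15.47
position: [0.6144, -0.0226, 0.0716]
tcp_rot: [0.998, 0.066, 0.0, -0.0]
force: [2.6, 0.3, 0.5]
opening: 0.0575
grip_force: 65.1
```

```bash
python3 - <<'E'
from h import *
st();god(-.5,0,64.5)
p=cap("wrist"); save(p,"w7.png",scale=1.56)
s=bot.sense();R=Ro.from_quat(s["tcp_rot"]).as_matrix()
g=cv2.cvtColor(p["img"],cv2.COLOR_RGB2GRAY).astype(float)
for c in (215,251,290): print(c,np.round(cv2.GaussianBlur(g,(5,1),0)[85:150,c]).astype(int))
E
```

```text
t 15.4667 pos [614.4 -22.6  71.6] yaw 7.59 tilt [ 0.  0. -1.] F [2.57 0.31 0.48] open 0.0575 grip 65.1
wz -0.000 then dxyz [-0.3 -0.4  7.1] n=7
215 [106 107 107 109 109 108 107 106 107 107 105 107 105 106 106 106 106 107
 107 108 109 112 117 127 133 137 140 147 160 166 168 167 168 167 168 168
 169 170 169 168 169 168 168 166 165 164 161 156 151 145 141 137 131 131
 145 168 185 190 190 190 191 190 189 191 191]
251 [144 146 147 147 148 148 147 146 145 145 144 145 145 147 148 149 150 150
 150 148 149 151 160 166 167 167 167 166 166 168 168 168 167 167 167 168
 169 169 167 168 168 168 166 167 166 163 160 155 152 150 151 148 140 136
 152 177 190 193 194 192 193 193 193 193 193]
290 [143 145 146 144 144 144 143 143 142 142 142 142 142 144 145 144 145 145
 146 146 146 149 156 163 167 168 167 167 166 167 168 168 167 168 168 168
 168 168 168 168 168 168 168 166 165 164 161 154 145 139 135 131 128 132
 153 177 191 194 195 196 195 195 196 195 196]
```

View pics/w7.png

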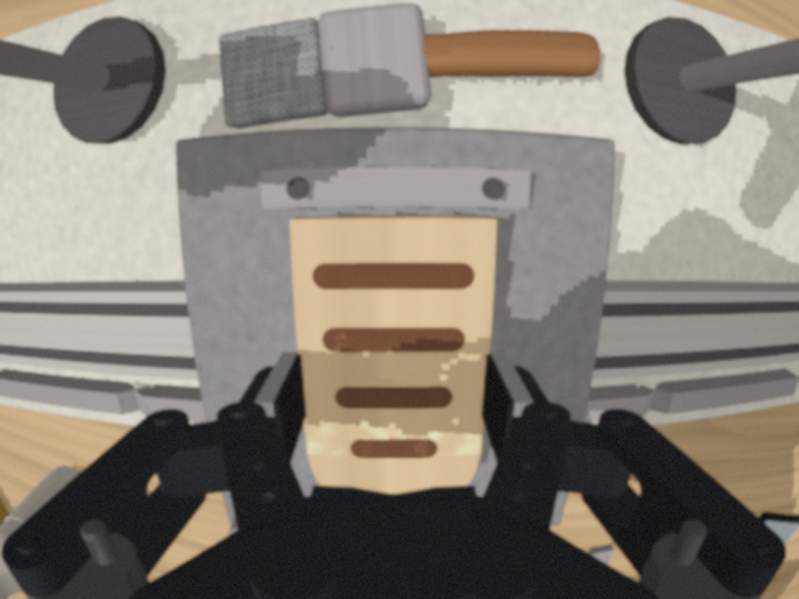

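The part sits in front of the bar with a small gap. Its far edge is at row 139 of the raw picture and the bar's face at about row 132. It is centred laterally, and the finger presses with 2.6 N.

```bash
python3 - <<'E'
from h import *
p=cap("wrist")
def d(u,z): 
    q=1000*w(p,u,z)[:2]-D; return np.round([q@ex,q@ey],1)
for r in (139,140): print("part",d((188,r),.0713),d((316,r),.0713))
for r in (131,133,135): print("bar",d((251,r),.061),d((251,r),.056))
print("bar ends",d((168,128),.061),d((339,128),.061), "far corners", d((114,91),.056),d((393,91),.056))
E
```

```text
part [51.8 29.2] [ 51.9 -28.2]
part [51.4 29.2] [ 51.4 -28.2]
bar [54.3  1. ] [53.9  1. ]
bar [53.3  1. ] [52.9  1. ]
bar [52.3  1. ] [51.9  1. ]
bar ends [56.4 41.4] [ 56.6 -41.9] far corners [77.2 72.5] [ 77.5 -73.3]
```

Call:
{"name": "carry_out", "arguments": {"commands": [{"wx": 0, "wy": 0, "wz": 0, "dx": -1, "dy": 0, "dz": 2, "jaw": 0.5}, {"wx": 0, "wy": 0, "wz": 0, "dx": 0, "dy": 0, "dz": 2, "jaw": 0.5}, {"wx": 0, "wy": 0, "wz": 0, "dx": 0, "dy": 0, "dz": 1.5, "jaw": 0.5}, {"wx": 0, "wy": 0, "wz": 0, "dx": 0, "dy": 0, "dz": 0, "jaw": 0.5}, {"wx": 0, "wy": 0, "wz": 0, "dx": 0, "dy": 0, "dz": 0, "jaw": 0.5}]}}

```text
clock: 15.98
position: [0.6133, -0.0226, 0.0656]
tcp_rot: [0.998, 0.066, -0.0, -0.0]
force: [2.9, 0.8, 0.7]
opening: 0.0581
grip_force: 65.1
```

Call:
{"name": "carry_out", "arguments": {"commands": [{"wx": 0, "wy": 0, "wz": 0, "dx": 0, "dy": 0, "dz": 0.8, "jaw": 0.5}, {"wx": 0, "wy": 0, "wz": 0, "dx": 0, "dy": 0, "dz": 0.5, "jaw": 0.5}, {"wx": 0, "wy": 0, "wz": 0, "dx": 0, "dy": 0, "dz": 0, "jaw": 0.5}, {"wx": 0, "wy": 0, "wz": 0, "dx": 0, "dy": 0, "dz": 0, "jaw": 0.5}]}}

```text
clock: 16.32
position: [0.6134, -0.0227, 0.0645]
tcp_rot: [0.998, 0.066, 0.0, -0.0]
force: [1.6, 0.7, 0.5]
opening: 0.0576
grip_force: 65.2
```

Call:
{"name": "carry_out", "arguments": {"commands": [{"wx": 0, "wy": 0, "wz": 0, "dx": 0, "dy": 0, "dz": 0.6, "jaw": 0.5}, {"wx": 0, "wy": 0, "wz": 0, "dx": 0, "dy": 0, "dz": 0.6, "jaw": 0.5}, {"wx": 0, "wy": 0, "wz": 0, "dx": 0, "dy": 0, "dz": 0, "jaw": 0.5}, {"wx": 0, "wy": 0, "wz": 0, "dx": 0, "dy": 0, "dz": 0, "jaw": 0.5}]}}

```text
clock: 16.65
position: [0.6135, -0.0228, 0.0643]
tcp_rot: [0.998, 0.066, 0.0, -0.0]
force: [-2.6, 0.8, 11.9]
opening: 0.0577
grip_force: 66.4
```

The part is on the deck (contact felt at the expected height). Letting go.

Call:
{"name": "carry_out", "arguments": {"commands": [{"wx": 0, "wy": 0, "wz": 0, "dx": 0, "dy": 0, "dz": -0.4, "jaw": -0.3}, {"wx": 0, "wy": 0, "wz": 0, "dx": 0, "dy": 0, "dz": 0, "jaw": -0.5}, {"wx": 0, "wy": 0, "wz": 0, "dx": 0, "dy": 0, "dz": 0, "jaw": -0.8}, {"wx": 0, "wy": 0, "wz": 0, "dx": 0, "dy": 0, "dz": 0, "jaw": -0.8}, {"wx": 0, "wy": 0, "wz": 0, "dx": 0, "dy": 0, "dz": 0, "jaw": -0.8}, {"wx": 0, "wy": 0, "wz": 0, "dx": 0, "dy": 0, "dz": 0, "jaw": -0.8}, {"wx": 0, "wy": 0, "wz": 0, "dx": 0, "dy": 0, "dz": -20, "jaw": -0.8}, {"wx": 0, "wy": 0, "wz": 0, "dx": 0, "dy": 0, "dz": -30, "jaw": -0.8}, {"wx": 0, "wy": 0, "wz": 0, "dx": -20, "dy": 0, "dz": -30, "jaw": -0.8}, {"wx": 0, "wy": 0, "wz": 0, "dx": -30, "dy": 0, "dz": -20, "jaw": -0.8}, {"wx": 0, "wy": 0, "wz": 0, "dx": -30, "dy": 0, "dz": 0, "jaw": -0.8}, {"wx": 0, "wy": 0, "wz": 0, "dx": 0, "dy": 0, "dz": 0, "jaw": -0.8}]}}

```text
clock: 17.65
position: [0.5301, -0.0335, 0.1643]
tcp_rot: [0.998, 0.066, -0.001, -0.0]
force: [0.2, -0.7, -0.4]
opening: 0.077
grip_force: 0.0
```

```bash
python3 - <<'E'
from h import *
st()
p=cap("wrist")
def dd(q): q=np.array(q)-D; return np.round([q@ex,q@ey],1)
for n,z in (("part_center",.064),("deck",.056),("finger_tip",.076)):
  for d in bot.silhouettes(n,p)[:2]:
    r=rect(p,n,z,d["extent"][:2])[0]; print(n,round(d["conf"],2),d["extent"],dd(r[0]),r)
god(-30,110,140)
E
```

```text
t 17.65 pos [530.1 -33.5 164.3] yaw 7.59 tilt [-0.002  0.    -1.   ] F [ 0.22 -0.74 -0.41] open 0.0770 grip 0.0
part_center 0.83 [244.9, 293.2, 71.1, 36.3] [-190.5    9.1] ((424.4952392578125, -38.38087463378906), (44.442806243896484, 65.62921905517578), 7.711462020874023)
part_center 0.59 [251.8, 87.2, 79.1, 137.0] [-1.1  0.8] ((613.3486328125, -21.51459503173828), (108.90857696533203, 60.0002326965332), 7.6352667808532715)
deck 0.67 [254.5, 93.2, 187.3, 186.3] [-4.5 -0.2] ((610.0716552734375, -22.968856811523438), (159.8894500732422, 149.07321166992188), 7.731103420257568)
deck 0.24 [374.9, 294.7, 18.7, 107.0] [-145.9 -115.8] ((485.2218933105469, -156.29078674316406), (25.724233627319336, 12.95804214477539), 44.38098907470703)
finger_tip 0.8 [217.7, 169.6, 101.8, 31.8] [-66.8  28.4] ((544.4843139648438, -2.9078292846679688), (22.906330108642578, 75.43750762939453), 10.950847625732422)
wz 0.000 then dxyz [  50.9 -110.4   23.3] n=124
```

```bash
python3 - <<'E'
from h import *
p=cap("wrist")
g=cv2.cvtColor(p["img"],cv2.COLOR_RGB2GRAY)
for c in (225,240,265,280): print(c,g[4:30,c])
m=rect(p,"part_center",.064,(251.8,87))[1]
print([ (c,np.where(m[:,c])[0].min()) for c in range(218,290,8)], "bottom",np.where(m.any(1))[0].max())
def d(u,z): 
    q=1000*w(p,u,z)[:2]-D; return np.round([q@ex,q@ey],1)
for r in (14,16,18,20): print(r,d((252,r),.064),d((252,r),.061))
E
```

```text
225 [ 98  97  96  97 100 108 114 116 122 135 147 152 154 153 155 156 157 165
 172 175 175 175 175 176 177 175]
240 [ 98  96 102 119 139 148 151 152 153 154 155 153 155 156 155 156 158 165
 170 172 174 174 173 173 173 172]
265 [127 128 130 133 142 150 153 154 153 154 154 156 155 154 156 155 160 171
 177 180 181 181 181 181 179 181]
280 [123 118 120 125 133 147 153 154 155 154 154 155 155 155 156 156 157 164
 174 176 177 178 179 179 176 178]
[(218, np.int64(22)), (226, np.int64(22)), (234, np.int64(22)), (242, np.int64(22)), (250, np.int64(22)), (258, np.int64(22)), (266, np.int64(22)), (274, np.int64(22)), (282, np.int64(21))] bottom 160
14 [59.5  0.7] [60.5  0.7]
16 [57.8  0.7] [58.7  0.7]
18 [56.1  0.7] [57.   0.7]
20 [54.4  0.7] [55.3  0.7]
```

The square end is flush with the bar along its whole width (no dark gap, yaw equal to the deck's). Now I'll close the gripper and go to the deck's +y end face.

Call:
{"name": "carry_out", "arguments": {"commands": [{"wx": 0, "wy": 0, "wz": 0, "dx": 0, "dy": -37, "dz": 0, "jaw": 1}, {"wx": 0, "wy": 0, "wz": 0, "dx": 0, "dy": -37, "dz": 0, "jaw": 1}, {"wx": 0, "wy": 0, "wz": 0, "dx": 0, "dy": -38, "dz": 0, "jaw": 1}, {"wx": 0, "wy": 0, "wz": 0, "dx": 30, "dy": 0, "dz": 20, "jaw": 1}, {"wx": 0, "wy": 0, "wz": 0, "dx": 28, "dy": 0, "dz": 25, "jaw": 1}, {"wx": 0, "wy": 0, "wz": 0, "dx": 0, "dy": 0, "dz": 25, "jaw": 1}, {"wx": 0, "wy": 0, "wz": 0, "dx": 0, "dy": 0, "dz": 0, "jaw": 1}, {"wx": 0, "wy": 0, "wz": 0, "dx": 0, "dy": 0, "dz": 0, "jaw": 1}, {"wx": 0, "wy": 0, "wz": 0, "dx": 0, "dy": 0, "dz": 0, "jaw": 1}]}}

```text
clock: 18.95
position: [0.5768, 0.0852, 0.0948]
tcp_rot: [0.998, 0.066, 0.0, -0.0]
force: [0.1, 0.2, 0.4]
opening: 0.0002
grip_force: 0.0
```

```bash
python3 - <<'E'
from h import *
st();god(-25,110,56);god(-25,95,56)
E
```

```text
t 18.95 pos [576.8  85.2  94.8] yaw 7.60 tilt [ 0.001  0.    -1.   ] F [0.07 0.19 0.45] open 0.0002 grip 0.0
wz -0.000 then dxyz [-1.9  1.5 38.8] n=39
wz -0.000 then dxyz [-1.9 16.5 38.8] n=42
```

Call:
{"name": "carry_out", "arguments": {"commands": [{"wx": 0, "wy": 0, "wz": 0, "dx": 0, "dy": 0, "dz": 20, "jaw": 1}, {"wx": 0, "wy": 0, "wz": 0, "dx": 0, "dy": 0, "dz": 19, "jaw": 1}, {"wx": 0, "wy": 0, "wz": 0, "dx": 0, "dy": 0, "dz": 0, "jaw": 1}, {"wx": 0, "wy": 0, "wz": 0, "dx": 0, "dy": 6, "dz": 0, "jaw": 1}, {"wx": 0, "wy": 0, "wz": 0, "dx": 0, "dy": 6, "dz": 0, "jaw": 1}, {"wx": 0, "wy": 0, "wz": 0, "dx": 0, "dy": 4, "dz": 0, "jaw": 1}, {"wx": 0, "wy": 0, "wz": 0, "dx": 0, "dy": 0, "dz": 0, "jaw": 1}]}}

```text
clock: 19.53
position: [0.5797, 0.0684, 0.056]
tcp_rot: [0.998, 0.066, 0.001, 0.0]
force: [0.6, -0.3, 0.0]
opening: 0.0002
grip_force: 0.0
```

Call:
{"name": "carry_out", "arguments": {"commands": [{"wx": 0, "wy": 0, "wz": 0, "dx": 0, "dy": 2, "dz": 0, "jaw": 1}, {"wx": 0, "wy": 0, "wz": 0, "dx": 0, "dy": 1, "dz": 0, "jaw": 1}, {"wx": 0, "wy": 0, "wz": 0, "dx": 0, "dy": 1, "dz": 0, "jaw": 1}, {"wx": 0, "wy": 0, "wz": 0, "dx": 0, "dy": 0, "dz": 0, "jaw": 1}]}}

```text
clock: 19.87
position: [0.5794, 0.0654, 0.0548]
tcp_rot: [0.998, 0.066, 0.0, 0.0]
force: [0.4, -0.9, -0.4]
opening: -0.0001
grip_force: 0.0
```

```bash
python3 - <<'E'
from h import *
st();god(-25,89.5,56)
E
```

```text
t 19.8667 pos [579.4  65.4  54.8] yaw 7.61 tilt [ 0. -0. -1.] F [ 0.41 -0.94 -0.44] open -0.0001 grip 0.0
wz 0.000 then dxyz [-1.8  2.  -1.2] n=3
```

Call:
{"name": "carry_out", "arguments": {"commands": [{"wx": 0, "wy": 0, "wz": 0, "dx": 0, "dy": 1, "dz": 0, "jaw": 1}, {"wx": 0, "wy": 0, "wz": 0, "dx": 0, "dy": 1, "dz": 0, "jaw": 1}, {"wx": 0, "wy": 0, "wz": 0, "dx": 0, "dy": 1, "dz": 0, "jaw": 1}, {"wx": 0, "wy": 0, "wz": 0, "dx": 0, "dy": 0, "dz": 0, "jaw": 1}]}}

```text
clock: 20.2
position: [0.5798, 0.0624, 0.0546]
tcp_rot: [0.998, 0.066, -0.0, 0.0]
force: [-0.2, -0.5, 0.9]
opening: -0.0001
grip_force: 0.0
```

Call:
{"name": "carry_out", "arguments": {"commands": [{"wx": 0, "wy": 0, "wz": 0, "dx": 0, "dy": 1, "dz": 0, "jaw": 1}, {"wx": 0, "wy": 0, "wz": 0, "dx": 0, "dy": 1, "dz": 0, "jaw": 1}, {"wx": 0, "wy": 0, "wz": 0, "dx": 0, "dy": 0, "dz": 0, "jaw": 1}]}}

```text
clock: 20.45
position: [0.58, 0.0609, 0.0547]
tcp_rot: [0.998, 0.066, -0.0, -0.0]
force: [-0.3, 3.1, 0.5]
opening: 0.0001
grip_force: 1.9
```

Call:
{"name": "carry_out", "arguments": {"commands": [{"wx": 0, "wy": 0, "wz": 0, "dx": 0, "dy": 1, "dz": 0, "jaw": 1}, {"wx": 0, "wy": 0, "wz": 0, "dx": 0, "dy": 1, "dz": 0, "jaw": 1}, {"wx": 0, "wy": 0, "wz": 0, "dx": 0, "dy": 0, "dz": 0, "jaw": 1}]}}

```text
clock: 20.7
position: [0.5801, 0.0599, 0.0547]
tcp_rot: [0.998, 0.066, -0.0, -0.001]
force: [-0.2, 11.2, -0.1]
opening: -0.0001
grip_force: 6.1
```

Call:
{"name": "carry_out", "arguments": {"commands": [{"wx": 0, "wy": 0, "wz": 0, "dx": 0, "dy": 1, "dz": 0, "jaw": 1}, {"wx": 0, "wy": 0, "wz": 0, "dx": 0, "dy": 1, "dz": 0, "jaw": 1}, {"wx": 0, "wy": 0, "wz": 0, "dx": 0, "dy": 0, "dz": 0, "jaw": 1}]}}

```text
clock: 20.95
position: [0.5803, 0.0588, 0.0547]
tcp_rot: [0.998, 0.066, -0.0, -0.001]
force: [-1.5, 16.4, 0.8]
opening: -0.0004
grip_force: 8.3
```

Call:
{"name": "carry_out", "arguments": {"commands": [{"wx": 0, "wy": 0, "wz": 0, "dx": 0, "dy": 1, "dz": 0, "jaw": 1}, {"wx": 0, "wy": 0, "wz": 0, "dx": 0, "dy": 1, "dz": 0, "jaw": 1}, {"wx": 0, "wy": 0, "wz": 0, "dx": 0, "dy": 0, "dz": 0, "jaw": 1}]}}

```text
clock: 21.2
position: [0.5805, 0.0572, 0.0547]
tcp_rot: [0.998, 0.066, -0.0, -0.002]
force: [-1.4, 19.4, 1.4]
opening: 0.0
grip_force: 9.8
```

Call:
{"name": "carry_out", "arguments": {"commands": [{"wx": 0, "wy": 0, "wz": 0, "dx": 0, "dy": 1, "dz": 0, "jaw": 1}, {"wx": 0, "wy": 0, "wz": 0, "dx": 0, "dy": 1, "dz": 0, "jaw": 1}, {"wx": 0, "wy": 0, "wz": 0, "dx": 0, "dy": 0, "dz": 0, "jaw": 1}]}}

```text
clock: 21.45
position: [0.5807, 0.0554, 0.0547]
tcp_rot: [0.998, 0.066, -0.0, -0.002]
force: [-1.2, 21.7, 1.2]
opening: 0.0003
grip_force: 10.9
```

```bash
python3 - <<'E'
from h import *
st()
def dd(q): q=np.array(q)-D; return np.round([q@ex,q@ey],1)
for c,P,k in (("scene",(287,203),0),("top",0,0),("wrist",0,0)):
  p=cap(c)
  for n,z in (("deck",.056),("part_center",.064)):
    for d in bot.silhouettes(n,p)[:3]:
      r=rect(p,n,z,d["extent"][:2])[0]; print(c,n,round(d["conf"],2),np.round(d["extent"]),dd(r[0]),np.round(r[1],1),round(r[2],1))
E
```

```text
t 21.45 pos [580.7  55.4  54.7] yaw 7.59 tilt [-0.001  0.004 -1.   ] F [-1.22 21.72  1.15] open 0.0003 grip 10.9
scene deck 0.68 [235. 236.  61.  61.] [ 0.9 -5. ] [167.9 149.7] 7.6
scene part_center 0.69 [206. 169.  24.  52.] [-213.6 -126.6] [175.9  49.4] 22.1
scene part_center 0.65 [240. 236.  24.  39.] [ 2.6 -4.2] [110.1  59.3] 7.2
scene part_center 0.42 [240. 163.   4.   8.] [-231.7  -28.3] [29.2 17.3] 14.4
top deck 0.96 [270. 144.  36.  58.] [ -0.9 -28.2] [166.5 106.3] 6.7
top part_center 0.6 [272. 240.  32.  32.] [-256.2    5.5] [100.6  54.4] 43.9
top part_center 0.31 [ 94. 226.  38.  23.] [-170.8  466.5] [70.5 82.1] 19.6
wrist deck 0.73 [392. 171. 237. 287.] [-2.5 -4.5] [161.5 150.8] 7.5
wrist part_center 0.94 [421. 195. 123. 207.] [-0.5 -2.6] [108.2  63.5] 7.7
wrist part_center 0.5 [396. 172. 230. 290.] [0.2 1.1] [151.9 140.9] 7.4
wrist part_center 0.34 [ 22. 315.  44.  98.] [-95.  252.9] [93.8 28.9] 13.0
```

Call:
{"name": "carry_out", "arguments": {"commands": [{"wx": 0, "wy": 0, "wz": 0, "dx": 0, "dy": 1, "dz": 0, "jaw": 1}, {"wx": 0, "wy": 0, "wz": 0, "dx": 0, "dy": 1, "dz": 0, "jaw": 1}, {"wx": 0, "wy": 0, "wz": 0, "dx": 0, "dy": 1, "dz": 0, "jaw": 1}, {"wx": 0, "wy": 0, "wz": 0, "dx": 0, "dy": 0, "dz": 0, "jaw": 1}]}}

```text
clock: 22.78
position: [0.5814, 0.0504, 0.0547]
tcp_rot: [0.998, 0.066, -0.0, -0.0]
force: [-1.0, 5.0, -0.2]
opening: 0.0002
grip_force: 2.5
```

Call:
{"name": "carry_out", "arguments": {"commands": [{"wx": 0, "wy": 0, "wz": 0, "dx": 0, "dy": 1, "dz": 0, "jaw": 1}, {"wx": 0, "wy": 0, "wz": 0, "dx": 0, "dy": 1, "dz": 0, "jaw": 1}, {"wx": 0, "wy": 0, "wz": 0, "dx": 0, "dy": 1, "dz": 0, "jaw": 1}, {"wx": 0, "wy": 0, "wz": 0, "dx": 0, "dy": 0, "dz": 0, "jaw": 1}]}}

```text
clock: 23.12
position: [0.5818, 0.0473, 0.0547]
tcp_rot: [0.998, 0.066, -0.0, -0.0]
force: [-1.2, 4.9, 0.1]
opening: -0.0002
grip_force: 2.6
```

Call:
{"name": "carry_out", "arguments": {"commands": [{"wx": 0, "wy": 0, "wz": 0, "dx": 0, "dy": 4, "dz": 0, "jaw": 1}, {"wx": 0, "wy": 0, "wz": 0, "dx": 0, "dy": 4, "dz": 0, "jaw": 1}, {"wx": 0, "wy": 0, "wz": 0, "dx": 0, "dy": 4, "dz": 0, "jaw": 1}, {"wx": 0, "wy": 0, "wz": 0, "dx": 0, "dy": 4, "dz": 0, "jaw": 1}, {"wx": 0, "wy": 0, "wz": 0, "dx": 0, "dy": 4, "dz": 0, "jaw": 1}, {"wx": 0, "wy": 0, "wz": 0, "dx": 0, "dy": 4, "dz": 0, "jaw": 1}, {"wx": 0, "wy": 0, "wz": 0, "dx": 0, "dy": 4, "dz": 0, "jaw": 1}, {"wx": 0, "wy": 0, "wz": 0, "dx": 0, "dy": 4, "dz": 0, "jaw": 1}, {"wx": 0, "wy": 0, "wz": 0, "dx": 0, "dy": 4, "dz": 0, "jaw": 1}, {"wx": 0, "wy": 0, "wz": 0, "dx": 0, "dy": 4, "dz": 0, "jaw": 1}, {"wx": 0, "wy": 0, "wz": 0, "dx": 0, "dy": 4, "dz": 0, "jaw": 1}, {"wx": 0, "wy": 0, "wz": 0, "dx": 0, "dy": 4, "dz": 0, "jaw": 1}]}}

```text
clock: 24.12
position: [0.5881, 0.0, 0.0546]
tcp_rot: [0.998, 0.066, -0.0, -0.001]
force: [-0.7, 9.7, 0.5]
opening: 0.0002
grip_force: 4.8
```

Call:
{"name": "carry_out", "arguments": {"commands": [{"wx": 0, "wy": 0, "wz": 0, "dx": 0, "dy": 4, "dz": 0, "jaw": 1}, {"wx": 0, "wy": 0, "wz": 0, "dx": 0, "dy": 4, "dz": 0, "jaw": 1}, {"wx": 0, "wy": 0, "wz": 0, "dx": 0, "dy": 4, "dz": 0, "jaw": 1}, {"wx": 0, "wy": 0, "wz": 0, "dx": 0, "dy": 4, "dz": 0, "jaw": 1}, {"wx": 0, "wy": 0, "wz": 0, "dx": 0, "dy": 4, "dz": 0, "jaw": 1}, {"wx": 0, "wy": 0, "wz": 0, "dx": 0, "dy": 4, "dz": 0, "jaw": 1}, {"wx": 0, "wy": 0, "wz": 0, "dx": 0, "dy": 4, "dz": 0, "jaw": 1}, {"wx": 0, "wy": 0, "wz": 0, "dx": 0, "dy": 4, "dz": 0, "jaw": 1}, {"wx": 0, "wy": 0, "wz": 0, "dx": 0, "dy": 4, "dz": 0, "jaw": 1}, {"wx": 0, "wy": 0, "wz": 0, "dx": 0, "dy": 4, "dz": 0, "jaw": 1}, {"wx": 0, "wy": 0, "wz": 0, "dx": 0, "dy": 4, "dz": 0, "jaw": 1}, {"wx": 0, "wy": 0, "wz": 0, "dx": 0, "dy": 0, "dz": 0, "jaw": 1}]}}

```text
clock: 25.12
position: [0.5941, -0.0445, 0.0547]
tcp_rot: [0.998, 0.066, -0.0, -0.0]
force: [-0.5, -0.2, -0.4]
opening: 0.0001
grip_force: 0.0
```

```bash
python3 - <<'E'
from h import *
st();god(-25,-43.6,54.7);god(-25,-40,54.7)
def dd(q): q=np.array(q)-D; return np.round([q@ex,q@ey],1)
for c in ("scene","wrist"):
  p=cap(c)
  for n,z in (("deck",.056),("part_center",.064)):
    for d in bot.silhouettes(n,p)[:2]:
      r=rect(p,n,z,d["extent"][:2])[0]; print(c,n,round(d["conf"],2),np.round(d["extent"]),dd(r[0]),np.round(r[1],1),round(r[2],1))
E
```

```text
t 25.1167 pos [594.1 -44.5  54.7] yaw 7.61 tilt [-0.  0. -1.] F [-0.52 -0.22 -0.38] open 0.0001 grip 0.0
wz 0.000 then dxyz [-1.9 24.2 -0. ] n=24
wz 0.000 then dxyz [-1.9 20.6 -0. ] n=21
scene deck 0.75 [199. 233.  60.  60.] [ 22.2 -85.6] [125.9 109.4] 7.3
scene deck 0.48 [291. 271.  44.  58.] [ 79.8 134.4] [158.9  99.8] 9.7
scene part_center 0.91 [202. 231.  26.  43.] [   1.6 -105.8] [112.1  62.3] 10.0
wrist deck 0.97 [396. 172. 232. 286.] [  -2.3 -106.8] [161.5 149.6] 7.7
wrist part_center 0.72 [424. 195. 121. 207.] [  -0.5 -104.9] [108.4  64. ] 7.9
```

Call:
{"name": "carry_out", "arguments": {"commands": [{"wx": 0, "wy": 0, "wz": 0, "dx": 0, "dy": 2, "dz": 0, "jaw": 1}, {"wx": 0, "wy": 0, "wz": 0, "dx": 0, "dy": 2, "dz": 0, "jaw": 1}, {"wx": 0, "wy": 0, "wz": 0, "dx": 0, "dy": 2, "dz": 0, "jaw": 1}, {"wx": 0, "wy": 0, "wz": 0, "dx": 0, "dy": 2, "dz": 0, "jaw": 1}, {"wx": 0, "wy": 0, "wz": 0, "dx": 0, "dy": 2, "dz": 0, "jaw": 1}, {"wx": 0, "wy": 0, "wz": 0, "dx": 0, "dy": 2, "dz": 0, "jaw": 1}, {"wx": 0, "wy": 0, "wz": 0, "dx": 0, "dy": 2, "dz": 0, "jaw": 1}, {"wx": 0, "wy": 0, "wz": 0, "dx": 0, "dy": 2, "dz": 0, "jaw": 1}, {"wx": 0, "wy": 0, "wz": 0, "dx": 0, "dy": 2, "dz": 0, "jaw": 1}, {"wx": 0, "wy": 0, "wz": 0, "dx": 0, "dy": 1, "dz": 0, "jaw": 1}, {"wx": 0, "wy": 0, "wz": 0, "dx": 0, "dy": 0, "dz": 0, "jaw": 1}]}}

```text
clock: 26.58
position: [0.5967, -0.0637, 0.0547]
tcp_rot: [0.998, 0.066, 0.0, 0.0]
force: [0.1, -0.7, 0.9]
opening: -0.0002
grip_force: 0.0
```

```bash
python3 - <<'E'
from h import *
st();god(-25,-43,54.7)
def dd(q): q=np.array(q)-D; return np.round([q@ex,q@ey],1)
for c in ("wrist",):
  p=cap(c)
  for n,z in (("deck",.056),("part_center",.064)):
    for d in bot.silhouettes(n,p)[:2]:
      r=rect(p,n,z,d["extent"][:2])[0]; print(c,n,round(d["conf"],2),np.round(d["extent"]),dd(r[0]),np.round(r[1],1),round(r[2],1))
E
```

```text
t 26.5833 pos [596.7 -63.7  54.7] yaw 7.60 tilt [ 0. -0. -1.] F [ 0.1  -0.69  0.87] open -0.0002 grip 0.0
wz 0.000 then dxyz [-1.9  4.2 -0. ] n=5
wrist deck 0.91 [396. 171. 231. 286.] [  -2.2 -125.4] [160.9 149.7] 7.3
wrist part_center 0.82 [423. 193. 118. 209.] [-1.000e-01 -1.237e+02] [107.6  63.1] 7.8
```

Call:
{"name": "carry_out", "arguments": {"commands": [{"wx": 0, "wy": 0, "wz": 0, "dx": 0, "dy": 1, "dz": 0, "jaw": 1}, {"wx": 0, "wy": 0, "wz": 0, "dx": 0, "dy": 1, "dz": 0, "jaw": 1}, {"wx": 0, "wy": 0, "wz": 0, "dx": 0, "dy": 0, "dz": 0, "jaw": 1}]}}

```text
clock: 27.08
position: [0.5969, -0.0655, 0.0547]
tcp_rot: [0.998, 0.066, 0.0, 0.0]
force: [0.6, 0.6, -0.6]
opening: 0.0001
grip_force: 0.0
```

Call:
{"name": "carry_out", "arguments": {"commands": [{"wx": 0, "wy": 0, "wz": 0, "dx": 0, "dy": 1, "dz": 0, "jaw": 1}, {"wx": 0, "wy": 0, "wz": 0, "dx": 0, "dy": 0, "dz": 0, "jaw": 1}, {"wx": 0, "wy": 0, "wz": 0, "dx": 0, "dy": 0, "dz": 0, "jaw": 1}]}}

```text
clock: 27.33
position: [0.597, -0.0664, 0.0547]
tcp_rot: [0.998, 0.066, -0.0, 0.0]
force: [-0.1, -0.2, 0.2]
opening: 0.0002
grip_force: 0.0
```

```bash
python3 - <<'E'
from h import *
st();god(-25,-43,54.7)
def dd(q): q=np.array(q)-D; return np.round([q@ex,q@ey],1)
for c in ("wrist",):
  p=cap(c)
  for n,z in (("deck",.056),("part_center",.064)):
    for d in bot.silhouettes(n,p)[:2]:
      r=rect(p,n,z,d["extent"][:2])[0]; print(c,n,round(d["conf"],2),np.round(d["extent"],1),dd(r[0]),np.round(r[1],1),round(r[2],1))
E
```

```text
t 27.3333 pos [597.  -66.4  54.7] yaw 7.60 tilt [-0. -0. -1.] F [-0.09 -0.25  0.22] open 0.0002 grip 0.0
wz 0.000 then dxyz [-1.8  1.5 -0. ] n=2
wrist deck 0.97 [394.4 172.4 235.1 288.2] [  -2.6 -128. ] [162.3 149.8] 7.6
wrist part_center 0.64 [423.5 193.1 117.8 209.4] [  -0.5 -126.4] [108.4  63.5] 7.2
```

Call:
{"name": "carry_out", "arguments": {"commands": [{"wx": 0, "wy": 0, "wz": 0, "dx": 0, "dy": 1, "dz": 0, "jaw": 1}, {"wx": 0, "wy": 0, "wz": 0, "dx": 0, "dy": 0.5, "dz": 0, "jaw": 1}, {"wx": 0, "wy": 0, "wz": 0, "dx": 0, "dy": 0, "dz": 0, "jaw": 1}]}}

```text
clock: 27.83
position: [0.5972, -0.0675, 0.0546]
tcp_rot: [0.998, 0.066, -0.0, -0.0]
force: [-0.0, 4.2, 0.6]
opening: -0.0004
grip_force: 1.4
```

Call:
{"name": "carry_out", "arguments": {"commands": [{"wx": 0, "wy": 0, "wz": 0, "dx": 0, "dy": 1, "dz": 0, "jaw": 1}, {"wx": 0, "wy": 0, "wz": 0, "dx": 0, "dy": 0, "dz": 0, "jaw": 1}, {"wx": 0, "wy": 0, "wz": 0, "dx": 0, "dy": 0, "dz": 0, "jaw": 1}]}}

```text
clock: 28.08
position: [0.5973, -0.0681, 0.0547]
tcp_rot: [0.998, 0.066, -0.0, -0.0]
force: [-1.9, 6.3, 1.3]
opening: 0.0001
grip_force: 3.1
```

The push force now rises as it did at the middle notch, exactly 129.5 mm further on, so the carrier has clicked home. Backing off.

Call:
{"name": "carry_out", "arguments": {"commands": [{"wx": 0, "wy": 0, "wz": 0, "dx": 0, "dy": -6, "dz": 0, "jaw": 1}, {"wx": 0, "wy": 0, "wz": 0, "dx": 0, "dy": -12, "dz": 0, "jaw": 1}, {"wx": 0, "wy": 0, "wz": 0, "dx": 0, "dy": -12, "dz": 0, "jaw": 1}, {"wx": 0, "wy": 0, "wz": 0, "dx": 0, "dy": 0, "dz": -30, "jaw": 1}, {"wx": 0, "wy": 0, "wz": 0, "dx": 0, "dy": 0, "dz": -40, "jaw": 1}, {"wx": 0, "wy": 0, "wz": 0, "dx": -35, "dy": 0, "dz": -20, "jaw": 1}, {"wx": 0, "wy": 0, "wz": 0, "dx": -35, "dy": 10, "dz": -20, "jaw": 1}, {"wx": 0, "wy": 0, "wz": 0, "dx": -35, "dy": 35, "dz": 0, "jaw": 1}, {"wx": 0, "wy": 0, "wz": 0, "dx": 0, "dy": 40, "dz": 0, "jaw": 1}, {"wx": 0, "wy": 0, "wz": 0, "dx": 0, "dy": 35, "dz": 0, "jaw": 1}, {"wx": 0, "wy": 0, "wz": 0, "dx": 0, "dy": 0, "dz": 0, "jaw": 1}]}}

```text
clock: 29.0
position: [0.5105, -0.1696, 0.1654]
tcp_rot: [0.998, 0.065, 0.001, 0.001]
force: [-0.0, 1.7, -0.0]
opening: -0.0002
grip_force: 0.0
```

```bash
python3 - <<'E'
from h import *
st()
def dd(q): q=np.array(q)-D; return np.round([q@ex,q@ey],1)
for c in ("wrist","scene"):
  p=cap(c)
  for n,z in (("deck",.056),("part_center",.064),("finger_tip",.07),("rule_center",.016)):
    for d in bot.silhouettes(n,p)[:2]:
      r,m=rect(p,n,z,d["extent"][:2]); print(c,n,round(d["conf"],2),np.round(d["extent"]),dd(r[0]),np.round(r[0]),np.round(r[1],1),round(r[2],1))
  if c=="wrist":
    g=cv2.cvtColor(p["img"],cv2.COLOR_RGB2GRAY)
    q=D-130*ey; 
    for o in (-20,0,20):
      vals=[]
      for xx in range(40,66,2):
        u=proj(p,[*( (q+xx*ex+o*ey)/1000),.063]); vals.append(int(g[int(round(u[1])),int(round(u[0]))]) if 0<=u[1]<384 else -1)
      print(o,vals)
E
```

```text
t 29.0 pos [ 510.5 -169.6  165.4] yaw 7.45 tilt [ 0.002 -0.002 -1.   ] F [-0.03  1.73 -0.01] open -0.0002 grip 0.0
wrist deck 0.69 [251.  71. 187. 142.] [ -22.8 -130. ] [ 609. -154.] [123.7 148.4] 7.4
wrist deck 0.37 [495. 170.  34.  66.] [-109.7 -395.4] [ 558. -429.] [83.9 59.8] 22.3
wrist part_center 0.7 [136. 280.  69.  72.] [-196.2   -7.3] [421. -55.] [37.8 53.5] 37.3
wrist part_center 0.57 [247.  54.  78. 107.] [ -11.9 -129.2] [ 620. -152.] [87.6 60. ] 7.3
wrist finger_tip 0.93 [213. 121. 103.  28.] [ -68.6 -101.2] [ 560. -132.] [21.3 75.7] 10.5
-20 [-1, -1, -1, -1, -1, -1, -1, -1, -1, -1, -1, -1, -1]
0 [-1, -1, -1, -1, -1, -1, -1, -1, -1, -1, -1, -1, -1]
20 [-1, -1, -1, -1, -1, -1, -1, -1, -1, -1, -1, -1, -1]
scene deck 0.75 [190. 233.  68.  56.] [  -1.9 -128.3] [ 630. -150.] [174.3 154. ] 8.0
scene deck 0.72 [182. 263.  34.  54.] [  94.6 -137.9] [ 727. -146.] [139.6  59.1] 31.2
scene part_center 0.97 [191. 232.  24.  39.] [   0.6 -128.5] [ 632. -150.] [107.5  60.5] 7.3
scene part_center 0.56 [253. 169.  29.  34.] [-210.7   13.9] [404. -36.] [110.6  59.1] 45.6
scene rule_center 0.69 [362. 198.  14.  53.] [-171.9  328.6] [401. 281.] [172.9  21.6] 13.6
```

```bash
python3 -c "
from cell import bot
print(bot.finish_job())"
```

```text
the job is handed in; nothing more can be done
None
```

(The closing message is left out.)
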